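# Clamp the carving panel with the T-bolt

### The arm

A 6-joint arm with a two-finger parallel gripper is mounted at the origin on the work surface. World frame = base frame: x ahead of the robot, y to its left, z up, the work surface at z = 0. Lengths are in m, angles in rad, forces in N, time in s.
With the tool pointing down it reaches from about 0.325 to 0.775 m from the base axis. Payload 5.5 kg.
Tool frame: the origin (TCP) lies on the front face of the gripper's body, between the roots of the fingers; the fingertips stand 80 mm ahead of it and the grasp point (between the pads) lies env.hold_point_z ahead of it (env.hold_point_z is the distance from the TCP to the grasp point, in m); x points along the fingers, z is the direction in which the jaws open and shut, and the axes are right-handed (so a half turn about x gives the same grasp; the last joint's range is limited). The gripper opens to 88 mm and grips with 3 to 60 N. Pads are 20 mm wide; open, the fingers measure 115 mm over their backs; the gripper's body (75 mm by 178 mm) begins 61 mm behind the grasp point.
Start: joints at [1.213, 0.091, 1.231, -0, 1.82, -0.057], TCP at [0.178, 0.573, 0.303] pointing down, gripper open.
Joint ranges: [-2.87, 2.87], [-0.86, 2.18], [0.17, 2.46], [-1.51, 4.65], [0.06, 2.69], [-2.65, 2.65]. Speed limits (rad/s): [2.57, 2.57, 3.01, 3.14, 3.14, 3.14].

### API

Orientations are given as a 3x3 rotation matrix whose columns are the frame's x, y, z axes.
In Python, from rig import env gives the robot as it stands. The module is installed in compiled form; this text tells all that it offers.
- The arm moves only by the tool move_arm, never from a script. Its argument "increments" is a list of rows, each an object with "travel": the shift along the tool's x, y, z in cm, a list of three; "spin": the turn about the tool's x in rad; "claw": the opening, from 0 (shut) to 1 (fully open). A call has exactly 8 rows; each row shifts and turns the commanded pose from where the row before left it, along the tool's axes as they then stand; what a row does not reach is not made up. A row lasts 1/10 s, in which the tool goes at most 50 mm and 8.59 degrees, less where a joint would pass 70% of its speed; a pose out of reach is approached as far as the arm can. A call with a gripper value outside its range is refused whole. The fingers move at their own pace and stop on an object; "force" is the grip in N (left out, the last holds). Time passes only in rows, so rows that do not move let the fingers close, or fill a call up. It gives the time, the measured TCP pose, the force and the opening at its end, in the units of the state.
- env.observe(): the state, without advancing time (a new reading comes with each control period).
- env.get_image(name): name is "scene" or "top" or "wrist"; returns (picture, depth): 400x640x3 uint8, red, green, blue; 400x640 float32, m along the optical axis (not along the pixel's ray), 0 where there is no reading.
- env.camera_params(name): a dict with "vertical_fov" (degrees; the focal length in pixels is half the picture's height over the tangent of half this angle, whatever the lens; pixels are square), "cx", "cy" (the principal point, pixels), "R" (3x3) and "t" (3): a world point X has camera coordinates R X + t. Camera axes: x right, y down, z forward; pixel columns grow to the right and rows downward; lengths in m; the calibration is good to about 2 mm. The wrist camera is an equidistant fisheye: a pixel r from the principal point sees the ray r / f radians off the axis. A picture is of the moment at which its call begins: read the wrist's pose just before it. camera_params takes no time and is no camera call; for the wrist camera it gives the pose at the moment of the call.
- env.hand_in(): hands the job in, once; it reports no verdict.
The state is a dict: "time_s": time; "joints": joint angles; "dq": joint speeds; "effort": joint torques, N m; "tcp_pos": TCP position; "tcp_rot": TCP orientation; "force": force on the tool from outside, world axes, zero at the start; "moment": the same for the moment, N m; "gripper_width": finger opening in m.
Only numpy, scipy, OpenCV 4.12 (cv2) and the standard library are available. Lean on these libraries where they do the work, as an engineer would, in place of code of your own. Each camera call takes 0.05 s, during which the arm holds its last target. There are 200 camera calls.

### The job

Take the T-bolt from its wooden holder, lower its head through the slot of the hold-down strap into the T-slot of the plate, and turn it clockwise until the head sits square across under the slot's lips. Go on turning its T-bar nut clockwise until the strap holds the wooden panel firmly, and let go. The wood is soft, so tighten by feel, with a steady push of about 7 N at 50 mm out on the T-bar, and don't lean on the strap, shift the panel or move the other things around.

Things in the scene. Friction and masses are not known exactly. Their poses are not given: they have to be found in the camera images.
- nut_grip (a point): Centre of the T-bar nut on the T-bolt: a black grip block 36 mm long (x axis), 16 thick (y), 24 high (z, the bolt's axis), with a steel bar of 12 mm diameter through it along x, reaching 60 mm out each way. Below is a round greased steel flange, 46 mm across, 6 thick; its underside is 18 mm below this point. Nut and bolt weigh 210 g.
- bolt_end (a point): Top of the T-bolt's plain 10 mm end, 9 to 12 mm above the grip block at the start, up to 16 when tight. Coarse right-hand thread: the nut moves down 1.9 mm per rad clockwise from above, drag 0.06 N m: the free bolt turns along until its head is stopped, then the head rises to the lips. Until then a sideways push on the bar makes the bolt lean and bind; held by the block it runs freely.
- bolt_head (a point): Centre of the T-bolt's steel head, 32 mm long (x axis), 16 wide (y), 7 high (z), with a small guide nose below reaching 6 mm below this point. Two opposite corners are cut: in the T-slot it turns clockwise from above only, by 85 to 100 degrees from lying along the slot, then stops against the walls. The flange's underside starts 49.5 to 52 mm above this point.
- strap_slot (a point): Centre of the oblong slot in the dark steel hold-down strap, at the strap's top face, 61 mm above the bench. The slot is 44 mm long (x axis), 19 wide, over the middle T-slot and parallel to it. The strap is 50 mm wide, 9 thick, hinged between two ears 78 mm along +x (they end 5 mm above its top face).
- strap_foot (a point): Underside of the strap's rubber foot, 50 mm along -x from strap_slot, resting on the panel. It is sprung (20 N per mm) and gets 0.6 of the bolt's pull; it should press the panel with 6 to 28 N (2 to 3 N is mere weight). A slow push of 7 N at 45 to 50 mm out on the turning T-bar gives 8 to 21 N; feel it while the bar turns, as it eases when the hand stops.
- plate: Fixed aluminium plate, 290 x 190 x 24 mm, with three T-slots along its x axis; origin on the bench right under strap_slot, z up. The middle slot (y = 0) is used: mouth 18 mm wide, lips 7 mm thick with their underside 17 mm above the bench, cavity 33 mm wide, 13 high. With the flange resting on the strap the head's top is 2 to 4 mm below the lips.
- panel_center (a point): Centre of the light wooden relief panel, 90 (x) x 130 (y) x 25 mm, about 220 g, lying loose on the plate under the strap's foot. It is to stay where it is.
- holder: Fixed wooden block, 78 x 78 x 64 mm, origin at the centre of its underside, with an upright square hole of 38 mm in which the T-bolt hangs by its flange.
- offcut: Loose wooden block, 60 x 60 x 50 mm, a bystander; origin at its underside.
- step_block: Small steel step block, 50 x 30 x 30 mm, on the plate's corner, a bystander; origin at its underside.
- mallet: Wooden mallet lying on the bench, a bystander.
- gouge_wide: Wide carving gouge, a bystander.
- gouge_narrow: Narrow carving gouge, a bystander.
- water_bottle: Water bottle, 64 mm across, 210 mm high, a bystander.
- brush: Bench brush, a bystander.

How it is judged:
By the outcome, as a careful person would: the job done as asked, in the order asked, and still so for the second after the job is handed in, with the robot touching nothing.
It also fails if it takes over 70 s, if anything falls off the work surface, if the arm or the gripper's body presses on something with over 40 N, if the wrist force passes 120 N, or if a joint passes its speed limit or range.

## Working session

There is one attempt and no reset: what is moved stays moved. The work goes in short steps, Python scripts to look and compute and a tool call to move; the robot and the scene stay as the last step left them, time stands still between calls to the robot, and variables do not carry over. Pictures are saved under pics/ and viewed, about 8 in all and at most 12, crops included, and the job is handed in when it is done.

Besides the shell and the picture viewer there is one more tool, called after "Request:" as name(argument=value, ...), one argument or row to a line, values as JSON. move_arm: Moves the arm, as the interface text tells. Its arguments: {"type":"object","properties":{"increments":{"type":"array"},"force":{"type":"number"}},"required":["increments"]}

```bash
mkdir -p pics; cat > h.py <<'E'
import numpy as np, cv2
from rig import env
def look(n,fn=None):
    p=env.camera_params(n); im,d=env.get_image(n)
    if fn: cv2.imwrite('pics/'+fn,im[:,:,::-1])
    return p,im,d
def pts(p,d,wrist=False):
    h,w=d.shape; f=h/2/np.tan(np.radians(p['vertical_fov'])/2)
    u,v=np.meshgrid(np.arange(w),np.arange(h)); x=(u-p['cx'])/f; y=(v-p['cy'])/f
    if wrist:
        r=np.hypot(x,y)+1e-9; s=np.tan(np.minimum(r,1.5))/r; x=x*s;y=y*s
    C=np.stack([x*d,y*d,d],-1); W=(C-np.array(p['t']))@np.array(p['R'])
    W[d<=0]=np.nan; return W
E
python3 - <<'E'
from h import *
s=env.observe(); print(s,env.hold_point_z)
for n in('top','scene'):
    p,im,d=look(n,n+'1.png'); W=pts(p,d); np.save(n+'1.npy',W); print(n,p)
E
```

```text
{'time_s': 0.0, 'joints': array([ 1.21332852e+00,  9.18617529e-02,  1.23186105e+00,  2.46333120e-06,
        1.81982480e+00, -5.67296103e-02]), 'dq': array([-9.08122126e-04,  2.59159393e-04,  1.59689113e-03, -3.92577097e-04,
       -2.87322543e-04,  5.20809358e-05]), 'effort': array([-4.83635595e-04, -4.46460056e+01, -4.06444895e+01,  6.97140349e-02,
        2.92713119e-02, -1.37389025e-04]), 'tcp_pos': array([0.17770266, 0.57292977, 0.30151904]), 'tcp_rot': array([[-6.86279845e-04, -9.55118216e-01,  2.96224109e-01],
       [-1.83053437e-03,  2.96224882e-01,  9.55116469e-01],
       [-9.99998089e-01,  1.13228771e-04, -1.95166988e-03]]), 'force': array([ 0.57483274, -0.80096281,  0.1810315 ]), 'moment': array([-0.00248021,  0.0447072 ,  0.02724737]), 'gripper_width': 0.0876689633534362} 0.0613
top {'vertical_fov': 56.082798365298096, 'cx': 318.00538237520544, 'cy': 198.20745123825546, 'R': array([[-2.60765180e-02, -9.99650791e-01, -4.27905705e-03],
       [-9.83392289e-01,  2.64210176e-02, -1.79559284e-01],
       [ 1.79609638e-01, -4.74289208e-04, -9.83737848e-01]]), 't': array([-0.00825745,  0.51152048,  1.01266377])}
scene {'vertical_fov': 53.79567257800525, 'cx': 323.8243957959637, 'cy': 200.51785658034916, 'R': array([[ 0.80189622,  0.59746203,  0.00125495],
       [ 0.47053792, -0.63024518, -0.61756382],
       [-0.36818001,  0.4958126 , -0.78651977]]), 't': array([-0.39679297, -0.2129284 ,  1.39741755])}
```

View pics/top1.png

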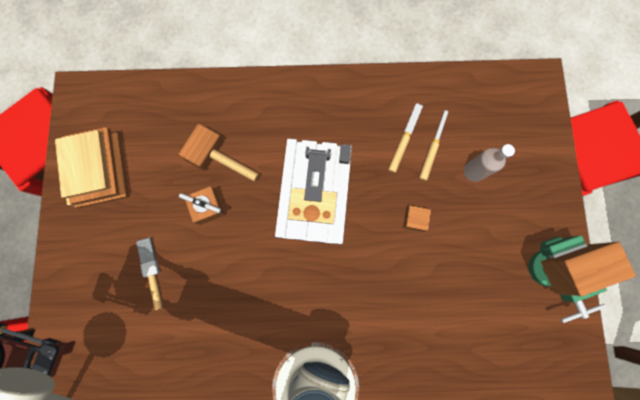

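View pics/scene1.png

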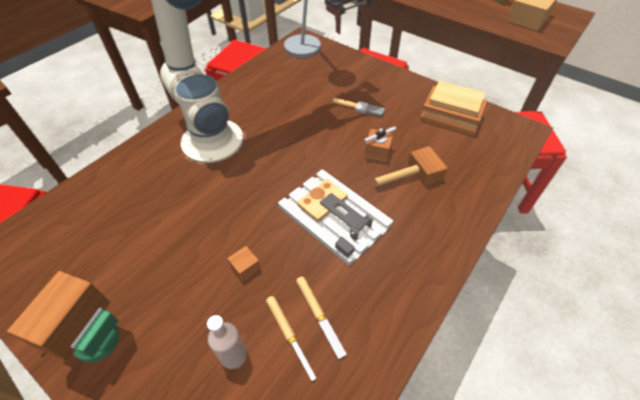

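The top view shows the T-bolt in its holder at (200,203) with its bar running (180,196)–(220,211). The strap is at (316,175) with its slot near (316,178), and the hinge is up the picture, so plate +x points roughly along world +x. The panel is at (313,206).

```bash
python3 - <<'E'
from h import *
W=np.load('top1.npy'); S=np.load('scene1.npy')
for u,v in [(200,203),(183,197),(217,210),(316,178),(317,155),(316,190),(313,206),(290,141),(277,238),(344,242),(350,146),(345,153)]:
    print((u,v),W[v,u].round(3))
print('scene bar')
for u,v in [(381,134),(368,140),(394,128),(347,212)]: print((u,v),S[v,u].round(3))
# bar points
reg=W[185:222,170:235].reshape(-1,3); m=(reg[:,2]>.072); q=reg[m]; print(m.sum(),q.mean(0),q[:,2].max())
c,ev=np.linalg.eigh(np.cov(q[:,:2].T)); print(c,ev[:,1])
reg=W[140:200,290:345].reshape(-1,3); m=(abs(reg[:,2]-.061)<.004); q=reg[m]; print(m.sum(),q.mean(0))
c,ev=np.linalg.eigh(np.cov(q[:,:2].T)); print(c,ev[:,1])
E
```

```text
(200, 203) [0.497 0.295 0.097]
(183, 197) [0.516 0.344 0.089]
(217, 210) [0.478 0.251 0.09 ]
(316, 178) [ 0.58  -0.017  0.002]
(317, 155) [ 0.633 -0.022  0.06 ]
(316, 190) [ 0.532 -0.017  0.062]
(313, 206) [ 0.489 -0.007  0.049]
(290, 141) [0.691 0.057 0.021]
(277, 238) [0.406 0.1   0.001]
(344, 242) [ 0.389 -0.094 -0.002]
(350, 146) [ 0.659 -0.117  0.056]
(345, 153) [ 0.639 -0.103  0.053]
scene bar
(381, 134) [0.506 0.298 0.089]
(368, 140) [0.484 0.255 0.082]
(394, 128) [0.524 0.351 0.086]
(347, 212) [ 0.587 -0.013  0.063]
232 [0.49917567 0.29754534 0.08830239] 0.10655984274190675
[2.77920633e-05 1.03076043e-03] [0.3928552  0.91960034]
781 [ 0.57932382 -0.01732084  0.06110916]
[0.00030205 0.0020066 ] [-0.98599642  0.16676647]
```

```bash
cat >> h.py <<'E'
def jaw(s): z=s['tcp_rot'][:,2]; return np.arctan2(z[1],z[0])
def plan(tgt,ja,n):
    """n equal rows to TCP tgt, jaw angle ja (world); positive spin = clockwise from above"""
    s=env.observe(); p=s['tcp_pos']; a=jaw(s); R=s['tcp_rot']
    sp=round((a-ja)/n,3); D=(np.array(tgt)-p)/n
    for i in range(n):
        b=a-sp*i; z=np.array([np.cos(b),np.sin(b),0]); x=np.array([0,0,-1.]); y=np.cross(z,x)
        print('{"travel":[%.1f,%.1f,%.1f],"spin":%.3f}'%(*(100*np.array([D@x,D@y,D@z])),sp))
def st():
    s=env.observe(); print('t %.2f'%s['time_s'],'p',s['tcp_pos'].round(4),'jaw %.4f'%jaw(s),'q',s['joints'].round(2),'F',s['force'].round(2),'M',s['moment'].round(3),'w %.4f'%s['gripper_width'])
    return s
E
python3 -c "
from h import *
plan((.499,.298,.25),2.738,12)"
```

```text
{"travel":[0.4,-3.2,-1.4],"spin":-0.122}
{"travel":[0.4,-3.0,-1.8],"spin":-0.122}
{"travel":[0.4,-2.8,-2.1],"spin":-0.122}
{"travel":[0.4,-2.5,-2.5],"spin":-0.122}
{"travel":[0.4,-2.2,-2.7],"spin":-0.122}
{"travel":[0.4,-1.9,-3.0],"spin":-0.122}
{"travel":[0.4,-1.5,-3.2],"spin":-0.122}
{"travel":[0.4,-1.1,-3.4],"spin":-0.122}
{"travel":[0.4,-0.7,-3.5],"spin":-0.122}
{"travel":[0.4,-0.2,-3.5],"spin":-0.122}
{"travel":[0.4,0.2,-3.5],"spin":-0.122}
{"travel":[0.4,0.6,-3.5],"spin":-0.122}
```

Request:
move_arm(
  increments=[
    {"travel": [0.4,-3.2,-1.4],"spin": -0.122,"claw": 1},
    {"travel": [0.4,-3.0,-1.8],"spin": -0.122,"claw": 1},
    {"travel": [0.4,-2.8,-2.1],"spin": -0.122,"claw": 1},
    {"travel": [0.4,-2.5,-2.5],"spin": -0.122,"claw": 1},
    {"travel": [0.4,-2.2,-2.7],"spin": -0.122,"claw": 1},
    {"travel": [0.4,-1.9,-3.0],"spin": -0.122,"claw": 1},
    {"travel": [0.4,-1.5,-3.2],"spin": -0.122,"claw": 1},
    {"travel": [0.4,-1.1,-3.4],"spin": -0.122,"claw": 1},
  ],
)

```text
time_s: 0.9
tcp_pos: [0.3928, 0.389, 0.27]
tcp_rot: [[-0.001, -0.777, -0.629], [-0.0, -0.629, 0.777], [-1.0, 0.001, 0.0]]
force: [-0.1, -0.3, -0.1]
gripper_width: 0.0879
```

Request:
move_arm(
  increments=[
    {"travel": [0.4,-0.7,-3.5],"spin": -0.122,"claw": 1},
    {"travel": [0.4,-0.2,-3.5],"spin": -0.122,"claw": 1},
    {"travel": [0.4,0.2,-3.5],"spin": -0.122,"claw": 1},
    {"travel": [0.4,0.6,-3.5],"spin": -0.122,"claw": 1},
    {"travel": [0,0,0],"spin": 0,"claw": 1},
    {"travel": [0,0,0],"spin": 0,"claw": 1},
    {"travel": [0,0,0],"spin": 0,"claw": 1},
    {"travel": [0,0,0],"spin": 0,"claw": 1},
  ],
)

```text
time_s: 1.7
tcp_pos: [0.4988, 0.2994, 0.2549]
tcp_rot: [[0.0, -0.396, -0.918], [0.0, -0.918, 0.396], [-1.0, -0.0, -0.0]]
force: [0.1, 0.3, 0.4]
gripper_width: 0.0882
```

```bash
python3 - <<'E'
from h import *
st(); p,im,d=look('wrist','w1.png'); print(p); W=pts(p,d,True); np.save('w1.npy',W)
E
```

```text
t 1.70 p [0.4988 0.2994 0.2549] jaw 2.7348 q [ 0.48  0.04  1.37  0.    1.73 -2.25] F [0.07 0.29 0.43] M [0.068 0.061 0.015] w 0.0882
{'vertical_fov': 65.70646984690485, 'cx': 318.39355511433087, 'cy': 198.03366455704486, 'R': array([[-9.18385483e-01,  3.95686246e-01, -7.07384117e-04],
       [ 3.76916228e-01,  8.75361673e-01,  3.02780612e-01],
       [ 1.20425341e-01,  2.77802694e-01, -9.53060019e-01]]), 't': array([ 0.34121319, -0.4730002 ,  0.20312654])}
```

View pics/w1.png

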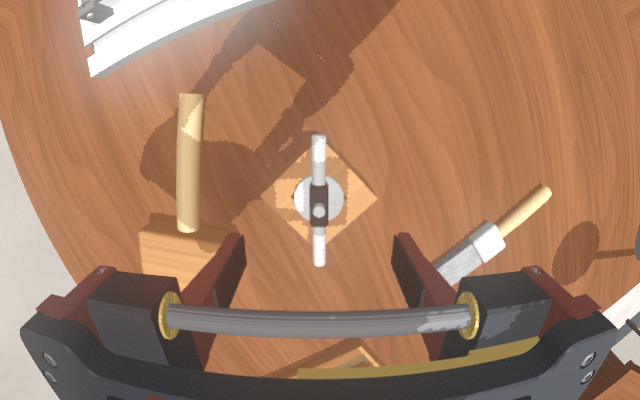

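The wrist view shows the bar upright in the picture, (319,138) to (319,262), with the grip block at (319,200). The jaws are therefore square to the bar. Next I measure the bar's centre.

```bash
python3 - <<'E'
from h import *
W=np.load('w1.npy')
for u,v in [(319,150),(319,170),(319,195),(319,212),(319,235),(319,255),(300,200),(338,200),(280,190)]: print(u,v,W[v,u].round(4))
reg=W[130:268,300:338].reshape(-1,3); m=(abs(reg[:,2]-.0865)<.003); q=reg[m]; c=q[:,:2].mean(0); _,ev=np.linalg.eigh(np.cov(q[:,:2].T)); a=ev[:,1]*np.sign(ev[1,1]); t=(q[:,:2]-c)@a
b=(q[:,:2]-c)@[-a[1],a[0]]
print(m.sum(),c,np.arctan2(a[1],a[0]),t.min(),t.max(),b.min(),b.max(),'mid',c+a*(t.min()+t.max())/2)
g=reg[(reg[:,2]>.0905)]; print('block/bolt',len(g),g.mean(0),g[:,2].max())
E
```

```text
319 150 [0.482  0.2579 0.0879]
319 170 [0.4886 0.2732 0.088 ]
319 195 [0.4965 0.2915 0.093 ]
319 212 [0.501  0.3019 0.1029]
319 235 [0.5116 0.3265 0.0887]
319 255 [0.5197 0.3454 0.0877]
300 200 [0.517  0.2956 0.07  ]
338 200 [0.4853 0.3091 0.0704]
280 190 [0.5312 0.2811 0.0639]
1161 [0.49852152 0.29551205] 1.168257898628317 -0.053228231390344535 0.06670761533965663 -0.008116748454043629 0.007933550485942567 mid [0.50116183 0.30171304]
block/bolt 781 [0.50047729 0.29978097 0.09508379] 0.10478408709965487
```

Request:
move_arm(
  increments=[
    {"travel": [3.0,-0.3,-0.1],"spin": 0,"claw": 1},
    {"travel": [3.0,0,0],"spin": 0,"claw": 1},
    {"travel": [2.5,0,0],"spin": 0,"claw": 1},
    {"travel": [1.8,0,0],"spin": 0,"claw": 1},
    {"travel": [0,0,0],"spin": 0,"claw": 0.5},
    {"travel": [0,0,0],"spin": 0,"claw": 0.1},
    {"travel": [0,0,0],"spin": 0,"claw": 0.1},
    {"travel": [0,0,0],"spin": 0,"claw": 0.1},
  ],
  force=40,
)

```text
time_s: 2.55
tcp_pos: [0.5021, 0.3013, 0.1535]
tcp_rot: [[0.003, -0.396, -0.918], [0.001, -0.918, 0.396], [-1.0, -0.002, -0.002]]
force: [-0.4, 0.5, 0.3]
gripper_width: 0.0594
```

```bash
python3 -c "
from h import *
st()"
```

```text
t 2.55 p [0.5021 0.3013 0.1535] jaw 2.7342 q [ 0.48  0.07  1.51 -0.    1.55 -2.25] F [-0.38  0.52  0.28] M [0.058 0.016 0.006] w 0.0594
```

Request:
move_arm(
  increments=[
    {"travel": [0,0,0],"spin": 0,"claw": 0},
    {"travel": [0,0,0],"spin": 0,"claw": 0},
    {"travel": [0,0,0],"spin": 0,"claw": 0},
    {"travel": [0,0,0],"spin": 0,"claw": 0},
    {"travel": [0,0,0],"spin": 0,"claw": 0},
    {"travel": [0,0,0],"spin": 0,"claw": 0},
    {"travel": [0,0,0],"spin": 0,"claw": 0},
    {"travel": [0,0,0],"spin": 0,"claw": 0},
  ],
)

```text
time_s: 3.35
tcp_pos: [0.5015, 0.3009, 0.1516]
tcp_rot: [[-0.0, -0.396, -0.918], [-0.0, -0.918, 0.396], [-1.0, 0.0, 0.0]]
force: [-1.1, -0.4, -0.1]
gripper_width: 0.0152
```

```bash
python3 -c "
from h import *
st()"
```

```text
t 3.35 p [0.5015 0.3009 0.1516] jaw 2.7341 q [ 0.48  0.07  1.52  0.    1.55 -2.25] F [-1.1  -0.38 -0.14] M [0.121 0.147 0.019] w 0.0152
```

Request:
move_arm(
  increments=[
    {"travel": [-1.0,0,0],"spin": 0,"claw": 0},
    {"travel": [-2.5,0,0],"spin": 0,"claw": 0},
    {"travel": [-3,0,0],"spin": 0,"claw": 0},
    {"travel": [-3,0,0],"spin": 0,"claw": 0},
    {"travel": [-2.5,0,0],"spin": 0,"claw": 0},
    {"travel": [-1,0,0],"spin": 0,"claw": 0},
    {"travel": [0,0,0],"spin": 0,"claw": 0},
    {"travel": [0,0,0],"spin": 0,"claw": 0},
  ],
)

```text
time_s: 4.15
tcp_pos: [0.5015, 0.3007, 0.2802]
tcp_rot: [[-0.002, -0.396, -0.918], [-0.001, -0.918, 0.396], [-1.0, 0.001, 0.001]]
force: [0.5, -0.4, -2.4]
gripper_width: 0.016
```

```bash
python3 - <<'E'
from h import *
st(); p,im,d=look('wrist'); np.save('w2.npy',pts(p,d,True))
p2,i2,d2=look('scene'); np.save('s2.npy',pts(p2,d2)); np.save('s2d.npy',i2)
# project nut grip into scene
f=200/np.tan(np.radians(p2['vertical_fov'])/2); X=np.array([.501,.301,.16]); c=p2['R']@X+p2['t']; u=int(p2['cx']+f*c[0]/c[2]);v=int(p2['cy']+f*c[1]/c[2]); print(u,v)
a=cv2.resize(im[90:290,190:450],None,fx=1.5,fy=1.5,interpolation=2); b=cv2.resize(i2[v-37:v+38,u-37:u+38],(300,300),interpolation=2)
cv2.imwrite('pics/w2.png',np.hstack([a,b])[:,:,::-1])
c=-p['R'].T@p['t']; print('cam',c)
E
```

```text
t 4.15 p [0.5015 0.3007 0.2802] jaw 2.7339 q [ 0.48  0.05  1.32 -0.    1.78 -2.25] F [ 0.5  -0.39 -2.44] M [ 0.103  0.077 -0.045] w 0.0160
382 115
cam [0.469957   0.22408932 0.36252374]
```

View pics/w2.png

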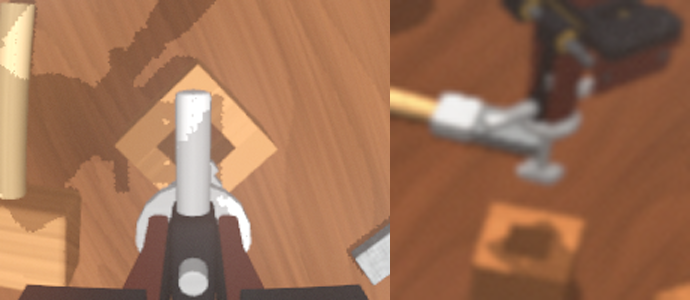

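The wrist crop shows the head only peeping out at (215,170), right of the bar. The scene crop shows it below the flange at (540,172), lying across the picture, so it isn't parallel to the bar. I'll measure its direction from depth.

```bash
python3 - <<'E'
from h import *
W=np.load('w2.npy');S=np.load('s2.npy');im=np.load('s2d.npy')
for n,A in(('w',W),('s',S)):
    r=np.hypot(A[...,0]-.5015,A[...,1]-.3008); m=(r<.03)&(A[...,2]>.12)&(A[...,2]<.165)
    print(n,m.sum()); v,u=np.nonzero(m)
    for a,b in list(zip(v,u))[::max(1,m.sum()//40)]: print(a,b,((A[a,b]-[.5015,.3008,0])*1000).round(1))
p=env.camera_params('scene'); print(-p['R'].T@p['t'])
E
```

```text
w 88
197 331 [-12.8  -9.3 140.4]
199 331 [-12.5  -8.7 143.2]
199 333 [-13.6  -7.2 140.2]
200 332 [-12.9  -7.7 143.1]
200 334 [-13.8  -5.4 137.9]
201 331 [-12.   -7.7 144.5]
201 333 [-13.4  -7.3 145.1]
202 330 [-11.1  -7.6 145.7]
202 332 [-12.5  -6.9 145.4]
202 334 [-13.7  -5.9 143.9]
203 330 [-10.7  -6.6 144.7]
203 332 [-12.2  -6.3 145.8]
203 334 [-13.5  -5.7 145.5]
204 330 [-10.5  -6.  145.1]
204 332 [-11.9  -5.5 145.5]
204 334 [-13.1  -4.6 144.5]
205 330 [-10.2  -5.2 145. ]
205 332 [-11.5  -4.7 145.1]
205 334 [-12.9  -4.2 145.6]
206 331 [-10.5  -4.1 144.5]
206 333 [-11.5  -2.  140.2]
207 331 [-10.2  -3.4 144.8]
207 333 [-11.5  -2.4 143.6]
208 330 [ -9.2  -3.  144.8]
208 332 [-10.7  -2.6 145.4]
208 334 [-11.8  -1.2 143.2]
209 330 [ -9.   -2.4 145.3]
209 332 [-10.3  -1.5 144.4]
209 334 [-11.6  -0.9 144.3]
209 336 [-12.5   1.6 138.9]
210 331 [ -9.3  -1.3 145. ]
210 333 [-10.7  -0.8 145.3]
210 335 [-11.8   0.9 142.2]
211 305 [  9.8  -6.5 139.5]
211 307 [  8.   -6.7 141.9]
211 331 [-8.900e+00 -1.000e-01  1.437e+02]
211 333 [-10.5  -0.3 145.8]
211 335 [-11.8   0.3 145.9]
212 303 [ 11.7  
[... 1145 characters left out ...]
-13.8  -8.4 138.1]
121 378 [ -8.4 -12.2 143.4]
121 379 [ -4.5 -13.  145.9]
121 380 [ -3.6  -7.8 142.8]
121 381 [  0.4  -9.  145.7]
121 382 [  2.6  -6.4 145. ]
121 383 [  4.8  -3.8 144.4]
121 384 [  7.4  -2.2 144.6]
121 385 [ 11.   -2.5 146.6]
121 386 [ 12.3   2.1 144.2]
121 387 [ 13.9   5.9 142.4]
122 378 [ -8.7 -10.6 138.1]
122 379 [ -5.  -11.  140.2]
122 380 [ -2.9  -8.3 139.4]
122 381 [  2.1 -11.3 144. ]
122 382 [  1.8  -3.7 138.7]
122 383 [  6.4  -6.  142.6]
122 384 [  9.6  -5.6 144. ]
122 385 [ 12.5  -4.6 144.8]
122 386 [ 12.4   3.  139.5]
123 382 [  4.9  -9.1 139.9]
123 383 [  7.8  -7.8 140.5]
123 384 [ 10.7  -6.7 141.2]
123 385 [ 11.6  -1.3 138. ]
[ 0.93287887 -0.58998559  0.96809761]
```

```bash
python3 -c "
from h import *
plan((.55,-.25,.53),1.95,15)"
```

```text
{"travel":[-1.7,3.2,-1.8],"spin":0.052}
{"travel":[-1.7,3.1,-1.9],"spin":0.052}
{"travel":[-1.7,3.0,-2.1],"spin":0.052}
{"travel":[-1.7,2.9,-2.2],"spin":0.052}
{"travel":[-1.7,2.8,-2.4],"spin":0.052}
{"travel":[-1.7,2.7,-2.5],"spin":0.052}
{"travel":[-1.7,2.5,-2.7],"spin":0.052}
{"travel":[-1.7,2.4,-2.8],"spin":0.052}
{"travel":[-1.7,2.3,-2.9],"spin":0.052}
{"travel":[-1.7,2.1,-3.0],"spin":0.052}
{"travel":[-1.7,1.9,-3.1],"spin":0.052}
{"travel":[-1.7,1.8,-3.2],"spin":0.052}
{"travel":[-1.7,1.6,-3.3],"spin":0.052}
{"travel":[-1.7,1.4,-3.4],"spin":0.052}
{"travel":[-1.7,1.3,-3.5],"spin":0.052}
```

Request:
move_arm(
  increments=[
    {"travel": [-1.7,3.2,-1.8],"spin": 0.052,"claw": 0},
    {"travel": [-1.7,3.1,-1.9],"spin": 0.052,"claw": 0},
    {"travel": [-1.7,3.0,-2.1],"spin": 0.052,"claw": 0},
    {"travel": [-1.7,2.9,-2.2],"spin": 0.052,"claw": 0},
    {"travel": [-1.7,2.8,-2.4],"spin": 0.052,"claw": 0},
    {"travel": [-1.7,2.7,-2.5],"spin": 0.052,"claw": 0},
    {"travel": [-1.7,2.5,-2.7],"spin": 0.052,"claw": 0},
    {"travel": [-1.7,2.4,-2.8],"spin": 0.052,"claw": 0},
  ],
)

```text
time_s: 5.05
tcp_pos: [0.5289, 0.0072, 0.4167]
tcp_rot: [[-0.002, -0.735, -0.678], [0.0, -0.678, 0.735], [-1.0, 0.002, 0.002]]
force: [1.3, -0.3, -2.2]
gripper_width: 0.0157
```

Request:
move_arm(
  increments=[
    {"travel": [-1.7,2.3,-2.9],"spin": 0.052,"claw": 0},
    {"travel": [-1.7,2.1,-3.0],"spin": 0.052,"claw": 0},
    {"travel": [-1.7,1.9,-3.1],"spin": 0.052,"claw": 0},
    {"travel": [-1.7,1.8,-3.2],"spin": 0.052,"claw": 0},
    {"travel": [-1.7,1.6,-3.3],"spin": 0.052,"claw": 0},
    {"travel": [-1.7,1.4,-3.4],"spin": 0.052,"claw": 0},
    {"travel": [-1.7,1.3,-3.5],"spin": 0.052,"claw": 0},
    {"travel": [0,0,0],"spin": 0,"claw": 0},
  ],
)

```text
time_s: 5.85
tcp_pos: [0.552, -0.2527, 0.5344]
tcp_rot: [[-0.003, -0.93, -0.368], [0.0, -0.368, 0.93], [-1.0, 0.002, 0.001]]
force: [0.7, 0.3, -2.6]
gripper_width: 0.016
```

Request:
move_arm(
  increments=[
    {"travel": [0,0,0],"spin": 0,"claw": 0},
    {"travel": [0,0,0],"spin": 0,"claw": 0},
    {"travel": [0,0,0],"spin": 0,"claw": 0},
    {"travel": [0,0,0],"spin": 0,"claw": 0},
    {"travel": [0,0,0],"spin": 0,"claw": 0},
    {"travel": [0,0,0],"spin": 0,"claw": 0},
    {"travel": [0,0,0],"spin": 0,"claw": 0},
    {"travel": [0,0,0],"spin": 0,"claw": 0},
  ],
)

```text
time_s: 6.65
tcp_pos: [0.5509, -0.2478, 0.5366]
tcp_rot: [[0.0, -0.927, -0.374], [0.0, -0.374, 0.927], [-1.0, -0.0, 0.0]]
force: [0.4, 0.1, -2.3]
gripper_width: 0.0155
```

```bash
cat > scan.py <<'E'
import sys
from h import *
n=sys.argv[1]; s=st(); p,im,d=look('scene'); W=pts(p,d)
g=s['tcp_pos']; np.savez('scan%s.npz'%n,W=W,im=im,p=g,jaw=jaw(s))
r=np.hypot(W[...,0]-g[0],W[...,1]-g[1]); z=W[...,2]-g[2]
m=(r<.03)&(z<-.125)&(z>-.16); print(m.sum(),'head pts')
v,u=np.nonzero(m); print(u.min(),u.max(),v.min(),v.max())
a,b=int(u.mean()),int(v.mean()); cv2.imwrite('pics/scan%s.png'%n,cv2.resize(im[b-60:b+40,a-50:a+50],(500,500),interpolation=cv2.INTER_CUBIC)[:,:,::-1])
E
python3 scan.py 0
```

```text
t 6.65 p [ 0.5509 -0.2478  0.5366] jaw 1.9541 q [-0.48  0.33  0.52  0.    2.29 -2.43] F [ 0.38  0.05 -2.32] M [ 0.087  0.016 -0.02 ] w 0.0155
107 head pts
264 277 172 184
```

View pics/scan0.png

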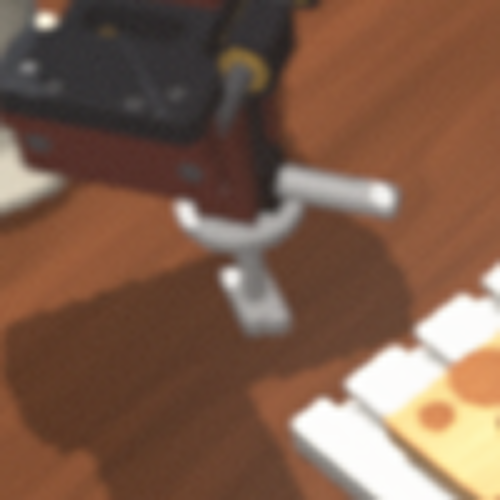

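The scene crop shows the head clearly below the flange, at crop (255,300), running from (230,275) to (275,325). I'll scan it at a few spins.

Request:
move_arm(
  increments=[
    {"travel": [0,0,0],"spin": 0.14,"claw": 0},
    {"travel": [0,0,0],"spin": 0.14,"claw": 0},
    {"travel": [0,0,0],"spin": 0.14,"claw": 0},
    {"travel": [0,0,0],"spin": 0.14,"claw": 0},
    {"travel": [0,0,0],"spin": 0.14,"claw": 0},
    {"travel": [0,0,0],"spin": 0,"claw": 0},
    {"travel": [0,0,0],"spin": 0,"claw": 0},
    {"travel": [0,0,0],"spin": 0,"claw": 0},
  ],
)

```text
time_s: 7.5
tcp_pos: [0.5509, -0.2479, 0.5366]
tcp_rot: [[-0.0, -0.951, 0.309], [0.0, 0.309, 0.951], [-1.0, 0.0, 0.0]]
force: [0.4, -0.1, -3.0]
gripper_width: 0.0156
```

```bash
python3 scan.py 1
```

```text
t 7.50 p [ 0.5509 -0.2479  0.5366] jaw 1.2567 q [-0.48  0.33  0.52 -0.    2.29 -1.74] F [ 0.37 -0.11 -3.01] M [-0.021  0.01   0.017] w 0.0156
102 head pts
265 276 171 185
```

Request:
move_arm(
  increments=[
    {"travel": [0,0,0],"spin": 0.14,"claw": 0},
    {"travel": [0,0,0],"spin": 0.14,"claw": 0},
    {"travel": [0,0,0],"spin": 0.14,"claw": 0},
    {"travel": [0,0,0],"spin": 0.14,"claw": 0},
    {"travel": [0,0,0],"spin": 0.14,"claw": 0},
    {"travel": [0,0,0],"spin": 0,"claw": 0},
    {"travel": [0,0,0],"spin": 0,"claw": 0},
    {"travel": [0,0,0],"spin": 0,"claw": 0},
  ],
)

```text
time_s: 8.35
tcp_pos: [0.5509, -0.2479, 0.5366]
tcp_rot: [[-0.0, -0.529, 0.849], [0.0, 0.849, 0.529], [-1.0, 0.0, -0.0]]
force: [-0.4, -0.5, -1.5]
gripper_width: 0.0158
```

```bash
python3 scan.py 2; cat > fit.py <<'E'
from h import *
from scipy.optimize import minimize
D=[np.load('scan%d.npz'%i) for i in range(3)]
P=[]
for k in D:
    W=k['W']; q=W-k['p']; r=np.hypot(q[...,0],q[...,1]); m=(r<.028)&(q[...,2]<-.130)&(q[...,2]>-.1435); P.append((q[m][:,:2],float(k['jaw'])))
    print(m.sum(), 'z', np.percentile(q[m][:,2],[5,50,95]).round(4))
def mk(c,s=.5):
    # signed dist of points to 32x16 rectangle, fitted in area sense
    al,x,y=c; tot=0
    for q,j in P:
        a=j+al; d=np.array([np.cos(a),np.sin(a)]); n=np.array([-d[1],d[0]]); w=q-[x/1e3,y/1e3]
        u=abs(w@d)*1e3-16; v=abs(w@n)*1e3-8
        e=np.maximum(np.maximum(u,v),0); tot+=np.minimum(e,4).sum()
    return tot
best=sorted((minimize(mk,(a,x,y),method='Nelder-Mead') for a in np.arange(0,np.pi,.2) for x in(-3,0,3) for y in(-3,0,3)),key=lambda r:r.fun)
for b in best[:4]: print(b.fun,b.x, b.x[0]%np.pi)
# per-view min-area rect
for q,j in P:
    r=cv2.minAreaRect((q*1e3).astype(np.float32)); print(j,r, 'pca',end=' ')
    _,ev=np.linalg.eigh(np.cov(q.T)); print((np.arctan2(ev[1,1],ev[0,1])-j)%np.pi, q.mean(0)*1e3)
E
python3 fit.py
```

```text
t 8.35 p [ 0.5509 -0.2479  0.5366] jaw 0.5572 q [-0.48  0.33  0.52  0.    2.29 -1.04] F [-0.39 -0.47 -1.54] M [-0.09   0.035 -0.03 ] w 0.0158
121 head pts
263 278 171 184
95 z [-0.1402 -0.1357 -0.1337]
95 z [-0.1414 -0.1357 -0.1316]
113 z [-0.1407 -0.1357 -0.1332]
5.500089668067385 [0.69024397 0.03857347 0.00152113] 0.690243973786197
5.500089722205452 [3.83183408e+00 3.85876653e-02 1.54318353e-03] 0.6902414309779799
5.500090217058368 [0.69024197 0.03857937 0.0015381 ] 0.6902419682120504
5.500091099508834 [0.69024029 0.03860248 0.00155393] 0.6902402892983035
1.9540826346438944 ((-0.21433162689208984, 0.08847999572753906), (16.39048194885254, 33.08879852294922), 60.927249908447266) pca 0.9984629585024805 [ 3.46315738 -2.73327039]
1.256672951054646 ((0.6148068904876709, -0.1577167510986328), (16.49032974243164, 30.45370101928711), 19.5820255279541) pca 0.4867492480951434 [ 3.31705818 -3.36244152]
0.5572367051621501 ((0.7128825187683105, -0.4346351623535156), (30.67214584350586, 18.732402801513672), 64.80875396728516) pca 0.7661657211413577 [ 1.98817879 -1.50189258]
```

```bash
cat >> fit.py <<'E'
print('chamfered')
def mk2(c):
    al,x,y=c; tot=0
    for q,j in P:
        a=j+al; d=np.array([np.cos(a),np.sin(a)]); n=np.array([-d[1],d[0]]); w=q-[x/1e3,y/1e3]
        U=w@d*1e3; V=w@n*1e3; e=np.maximum(np.maximum(abs(U)-16,abs(V)-8),0)
        e=np.maximum(e,np.where(U*V<0,np.hypot(U,V)-16.3,0)); tot+=np.minimum(e,4).sum()
    return tot
b=min((minimize(mk2,(.69+da,x,y),method='Nelder-Mead') for da in(-.2,-.1,0,.1,.2) for x in(-2,0,2) for y in(-2,0,2)),key=lambda r:r.fun); print(b.fun,b.x)
for a in np.arange(.5,.92,.04):
    f=[minimize(lambda c:m((a,*c)),(0,0),method='Nelder-Mead').fun for m in(mk,mk2)]; print(a.round(2),np.round(f,1))
E
python3 fit.py | sed -n '/cham/,$p'
```

```text
chamfered
5.500091367021993 [0.69024215 0.03859145 0.00153615]
0.5 [40.8 40.8]
0.54 [28.5 28.5]
0.58 [17.8 17.8]
0.62 [10.2 10.2]
0.66 [6.4 6.4]
0.7 [5.8 5.8]
0.74 [7.8 7.8]
0.78 [10.9 10.9]
0.82 [16.8 16.8]
0.86 [24.6 24.6]
0.9 [32.8 32.8]
```

Fit result: the head's direction is jaw + 0.69 rad (± 0.02) and it is centred on the tool axis. I move above the strap with jaw at 2.28.

```bash
python3 -c "
from h import *
plan((.579,-.017,.28),2.284,12)"
```

```text
{"travel":[2.1,1.5,1.2],"spin":-0.144}
{"travel":[2.1,1.3,1.4],"spin":-0.144}
{"travel":[2.1,1.1,1.6],"spin":-0.144}
{"travel":[2.1,0.9,1.7],"spin":-0.144}
{"travel":[2.1,0.6,1.8],"spin":-0.144}
{"travel":[2.1,0.3,1.9],"spin":-0.144}
{"travel":[2.1,0.1,1.9],"spin":-0.144}
{"travel":[2.1,-0.2,1.9],"spin":-0.144}
{"travel":[2.1,-0.5,1.9],"spin":-0.144}
{"travel":[2.1,-0.8,1.8],"spin":-0.144}
{"travel":[2.1,-1.0,1.7],"spin":-0.144}
{"travel":[2.1,-1.2,1.5],"spin":-0.144}
```

Request:
move_arm(
  increments=[
    {"travel": [2.1,1.5,1.2],"spin": -0.144,"claw": 0},
    {"travel": [2.1,1.3,1.4],"spin": -0.144,"claw": 0},
    {"travel": [2.1,1.1,1.6],"spin": -0.144,"claw": 0},
    {"travel": [2.1,0.9,1.7],"spin": -0.144,"claw": 0},
    {"travel": [2.1,0.6,1.8],"spin": -0.144,"claw": 0},
    {"travel": [2.1,0.3,1.9],"spin": -0.144,"claw": 0},
    {"travel": [2.1,0.1,1.9],"spin": -0.144,"claw": 0},
    {"travel": [2.1,-0.2,1.9],"spin": -0.144,"claw": 0},
  ],
)

```text
time_s: 9.2
tcp_pos: [0.5688, -0.0948, 0.3677]
tcp_rot: [[0.0, -0.99, -0.143], [-0.0, -0.143, 0.99], [-1.0, -0.0, -0.0]]
force: [0.4, -1.4, -1.6]
gripper_width: 0.0157
```

Request:
move_arm(
  increments=[
    {"travel": [2.1,-0.5,1.9],"spin": -0.144,"claw": 0},
    {"travel": [2.1,-0.8,1.8],"spin": -0.144,"claw": 0},
    {"travel": [2.1,-1.0,1.7],"spin": -0.144,"claw": 0},
    {"travel": [2.1,-1.2,1.5],"spin": -0.144,"claw": 0},
    {"travel": [0,0,0],"spin": 0,"claw": 0},
    {"travel": [0,0,0],"spin": 0,"claw": 0},
    {"travel": [0,0,0],"spin": 0,"claw": 0},
    {"travel": [0,0,0],"spin": 0,"claw": 0},
  ],
)

```text
time_s: 10.0
tcp_pos: [0.5785, -0.0188, 0.2863]
tcp_rot: [[0.002, -0.759, -0.651], [-0.001, -0.651, 0.759], [-1.0, -0.002, -0.002]]
force: [-0.5, 0.7, -1.9]
gripper_width: 0.016
```

```bash
python3 - <<'E'
from h import *
st(); p,im,d=look('wrist','w3.png'); np.savez('w3.npz',W=pts(p,d,True),im=im)
E
```

```text
t 10.00 p [ 0.5785 -0.0188  0.2863] jaw 2.2799 q [-0.09  0.03  1.32 -0.    1.79 -2.37] F [-0.54  0.68 -1.95] M [0.043 0.011 0.013] w 0.0160
```

View pics/w3.png

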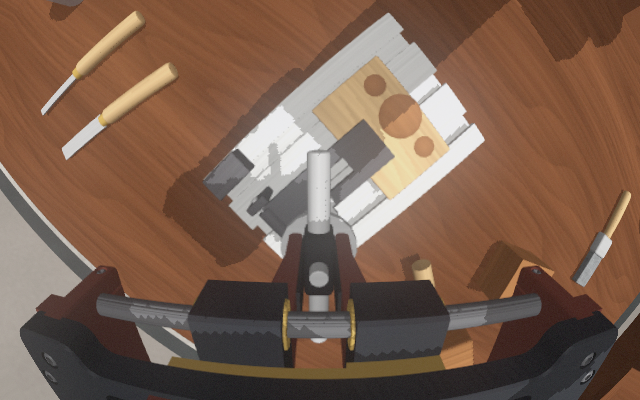

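The wrist view shows the strap from (262,210) at the hinge to (390,145) at the foot. The bar hides the slot at about (325,185). I'll fit the strap and slot using depth.

```bash
cat > strap.py <<'E'
import sys
from h import *
k=np.load(sys.argv[1]); W=k['W']; c0=np.array([.579,-.017])
m=(abs(W[...,2]-.061)<.004)&(np.hypot(W[...,0]-c0[0],W[...,1]-c0[1])<.13); q=W[m][:,:2]
print(m.sum(),np.median(W[m][:,2]))
# edge lines: choose angle minimising lateral spread
best=None
for a in np.arange(-.26,-.06,.005):
    d=np.array([np.cos(a),np.sin(a)]);n=np.array([-d[1],d[0]]); t=(q-c0)@n; l,h=np.percentile(t,[2,98]); 
    if best is None or h-l<best[0]: best=(h-l,a,l,h)
print('width,angle,lo,hi',np.round(best,4))
# long plate grooves / panel: min rect of panel (z~.049)
for zz in(.049,.061):
    m2=(abs(W[...,2]-zz)<.003)&(np.hypot(W[...,0]-c0[0],W[...,1]-c0[1])<.17); r=cv2.minAreaRect((W[m2][:,:2]*1e3).astype(np.float32)); print(zz,m2.sum(),r)
a=best[1]
d=np.array([np.cos(a),np.sin(a)]);n=np.array([-d[1],d[0]]); L=W[...,:2]-c0; x=(L@d)*1e3;y=(L@n)*1e3
# occupancy map in strap frame 3 mm: median z
for yy in range(36,-39,-3):
    print('%4d '%yy,end='')
    for xx in range(-75,96,4):
        mm=(abs(x-xx)<2)&(abs(y-yy)<1.5); z=np.nanmedian(W[...,2][mm])*1e3 if mm.any() else np.nan
        print('%3s'%('.' if np.isnan(z) else '%d'%round(z)),end=' ')
    print()
E
python3 strap.py w3.npz; python3 - <<'E'
import numpy as np; np.savez('t1.npz',W=np.load('top1.npy'))
E
python3 strap.py t1.npz
```

```text
4262 0.06114319868099739
width,angle,lo,hi [ 0.0493 -0.14   -0.0235  0.0258]
0.049 7161 ((554.3475952148438, -21.81226348876953), (140.15557861328125, 234.97544860839844), 74.18455505371094)
0.061 4104 ((578.3199462890625, -18.38964080810547), (58.6204948425293, 158.58221435546875), 76.51580047607422)
  36 329 329 329 303 329 329  49  49  49   .   .   .   .   .   .   .   .   .   .   .   .   .   .   .   .   .   .   .   .   .   .   .   .   .   .   .   .   .   .   .   .   .   . 
  33 329 329 307 306 329 329  49  49  48   .   .   .   .   .   .   .   .   .   .   .   .   .   .   .   .   .   .   .   .   .   .   .   .   .   .   .   .   .   .   .   .   .  24 
  30 329 308 307 329 329 329 327 325  50   .   .   .   .   .   .   .   .   .   .   .   .   .   .   .   .   .   .   .   .   .   .   .   .   .   .   .   .   .   .   .   .   .  24 
  27 329 305 309 329 329 329 329  61  61  61  61  61  61  61  61  61  61  61  61  61  60   .   .   . 220   .   .   .   .   .   .   .   .   .   .   .   .   .   .   .   .  25  24 
  24 308 303 304 328 329 329 329  61  61  61  61  61  61  61  61  61  61  61  61  61 
[... 7701 characters left out ...]
62  60  57  63  59  63  61  63  61  54  44  61  61  23  27  26  43  27  22  28  24  24  23  24  25  24  26  23  29  25  24  40  66  67  67  66  68  65   .   .  22  24 
 -30  56  59  59  53  64  61  50  51  47   .  21  22  24  23  22  25  25  24  23  24  28  26  24  25  24  26  24  25  30  22  27  26  45  38  67  60  42   .   .  26  26  24  24 
 -33  50  50  51  50  52  49  51  48  47   .   .  22  23  23  25  30  23  22  22  22  24  25  25  23  26  25  24  24  25  23  27   .  25  25  40  24  28  24  23  26  23  27  27 
 -36  49  47  49  48  52  52  49  49  49   .   .  23  20  20  22  24  25  22  26  24  24  25  24  24  28  26  26  20  28  25   .  21   .  24  24  26  24  24  22  24  26  26  25
```

The slot centre looks to be about 11 mm nearer than my first estimate. I'll step the hand aside and view the slot without the bar in the way.

Request:
move_arm(
  increments=[
    {"travel": [0,0,2],"spin": 0,"claw": 0},
    {"travel": [0,0,2],"spin": 0,"claw": 0},
    {"travel": [0,0,2],"spin": 0,"claw": 0},
    {"travel": [0,0,0],"spin": 0,"claw": 0},
    {"travel": [0,0,0],"spin": 0,"claw": 0},
    {"travel": [0,0,0],"spin": 0,"claw": 0},
    {"travel": [0,0,0],"spin": 0,"claw": 0},
    {"travel": [0,0,0],"spin": 0,"claw": 0},
  ],
)

```text
time_s: 10.85
tcp_pos: [0.5394, 0.027, 0.2845]
tcp_rot: [[-0.0, -0.758, -0.652], [-0.0, -0.652, 0.758], [-1.0, 0.0, 0.0]]
force: [-0.9, -1.0, -2.5]
gripper_width: 0.016
```

```bash
cat > slot.py <<'E'
from h import *
from scipy.optimize import minimize
st(); p,im,d=look('wrist','w4.png'); W=pts(p,d,True); np.savez('w4.npz',W=W,im=im)
c0=np.array([.568,-.0145])
near=np.hypot(W[...,0]-c0[0],W[...,1]-c0[1])
m=(abs(W[...,2]-.061)<.003)&(near<.075); top=(W[m][:,:2]-c0)*1e3
h=(W[...,2]<.03)&(W[...,2]>-.01)&(near<.04); hole=(W[h][:,:2]-c0)*1e3
# strap-top pts inside slot outline are errors; fit slot (stadium 44x19, and strap |y|<25)
def cost(c,full=0):
    a,x,y=c; dd=np.array([np.cos(a),np.sin(a)]); n=np.array([-dd[1],dd[0]])
    U=(top-[x,y])@dd; V=(top-[x,y])@n
    out=np.maximum(abs(V)-25,0); r=9.5-np.hypot(np.maximum(abs(U)-12.5,0),V)
    return np.minimum(out,3).sum()+np.minimum(np.maximum(r,0),3).sum()
# refine angle via strap edges lines
b=min((minimize(cost,(a,x,y),method='Nelder-Mead') for a in(-.2,-.14,-.1) for x in(-4,0,4) for y in(-3,0,3)),key=lambda r:r.fun)
a,x,y=b.x; print(len(top),b.fun,b.x,'centre',c0+np.array([x,y])/1e3)
dd=np.array([np.cos(a),np.sin(a)]); n=np.array([-dd[1],dd[0]]); U=(top-[x,y])@dd; V=(top-[x,y])@n
for s in(1,-1):
    E=[]
    for u in np.arange(-66,64,4):
        k=(abs(U-u)<2)&(s*V>12)
        if k.sum()>3: E.append((u,np.max(s*V[k])))
    E=np.array(E); E=E[abs(E[:,1]-25)<3]; f=np.polyfit(E[:,0],E[:,1],1); print('edge',s,len(E),f)
for nm,lo,hi in(('slot y',-8,8),):
    for u in np.arange(-14,15,4):
        k=(abs(U-u)<2); print(u,'top of hole %.1f'%(V[k&(V>0)].min() if (k&(V>0)).any() else np.nan),'%.1f'%(V[k&(V<0)].max() if (k&(V<0)).any() else np.nan))
k=(abs(V)<4); print('x ends',U[k&(U>0)].min() if (k&(U>0)).any() else None,U[k&(U<0)].max() if (k&(U<0)).any() else None)
E
python3 slot.py
```

```text
t 10.85 p [0.5394 0.027  0.2845] jaw 2.2811 q [-0.01 -0.07  1.43 -0.    1.79 -2.29] F [-0.87 -0.96 -2.5 ] M [0.017 0.028 0.015] w 0.0160
4956 121.5805311014217 [-0.12758226 -2.04512694  1.42174596] centre [ 0.56595487 -0.01307825]
edge 1 25 [-5.57817872e-03  2.48708811e+01]
edge -1 32 [2.89467506e-03 2.48095192e+01]
-14 top of hole 9.1 -9.0
-10 top of hole 9.2 -9.6
-6 top of hole 9.4 -9.5
-2 top of hole 9.5 -10.1
2 top of hole 9.3 -9.9
6 top of hole 9.2 -9.2
10 top of hole 9.4 -9.6
14 top of hole 9.3 -9.7
x ends 21.458528207658507 -21.517635622175828
```

View pics/w4.png

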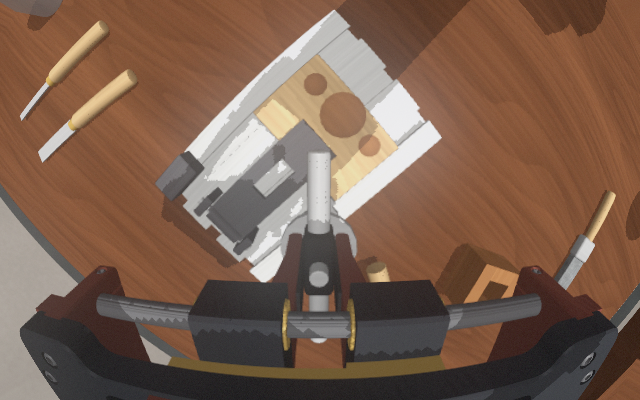

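The clear view shows the slot at (273,178). The fit gives a centre of (0.5660, −0.0131) and a direction of −0.131 rad. I go to a hover with jaw at 2.32.

```bash
python3 -c "
from h import *
plan((.566,-.0131,.2845),2.320,1);plan((.566,-.0131,.215),2.320,4)"
```

```text
{"travel":[-0.0,0.6,-4.8],"spin":-0.039}
{"travel":[1.7,0.2,-1.2],"spin":-0.010}
{"travel":[1.7,0.2,-1.2],"spin":-0.010}
{"travel":[1.7,0.2,-1.2],"spin":-0.010}
{"travel":[1.7,0.2,-1.2],"spin":-0.010}
```

Request:
move_arm(
  increments=[
    {"travel": [0,0.3,-2.4],"spin": -0.02,"claw": 0},
    {"travel": [0,0.3,-2.4],"spin": -0.02,"claw": 0},
    {"travel": [2.5,0,0],"spin": 0,"claw": 0},
    {"travel": [2.5,0,0],"spin": 0,"claw": 0},
    {"travel": [2.0,0,0],"spin": 0,"claw": 0},
    {"travel": [0,0,0],"spin": 0,"claw": 0},
    {"travel": [0,0,0],"spin": 0,"claw": 0},
    {"travel": [0,0,0],"spin": 0,"claw": 0},
  ],
)

```text
time_s: 11.7
tcp_pos: [0.5668, -0.0126, 0.2165]
tcp_rot: [[0.002, -0.731, -0.682], [-0.0, -0.682, 0.731], [-1.0, -0.002, -0.002]]
force: [-0.5, -1.3, -1.1]
gripper_width: 0.016
```

```bash
cat > hov.py <<'E'
import sys
from h import *
s=st(); p,im,d=look('wrist'); W=pts(p,d,True); g=s['tcp_pos']
c=g[:2]; a=-.131; dd=np.array([np.cos(a),np.sin(a)]); n=np.array([-dd[1],dd[0]])
sl=(np.array([.5660,-.0131])-c)*1e3; print('slot rel TCP: along %.1f perp %.1f'%(sl@dd,sl@n))
L=W[...,:2]-c; U=L@dd*1e3; V=L@n*1e3; z=(W[...,2]-g[2])*1e3
m=(np.hypot(U,V)<26)&(z<-132)&(z>-146); vv,uu=np.nonzero(m); print(m.sum())
o=np.argsort(V[m])
for i in o[::max(1,len(o)//30)]: print(vv[i],uu[i],'U %.1f V %.1f z %.1f'%(U[m][i],V[m][i],z[m][i]))
np.savez('hov.npz',W=W,im=im); cv2.imwrite('pics/'+sys.argv[1],cv2.resize(im[110:270,220:420],(800,640),interpolation=2)[:600,:,::-1])
# second: scene head cloud
p,im,d=look('scene'); W=pts(p,d); L=W[...,:2]-c; U=L@dd*1e3; V=L@n*1e3; z=(W[...,2]-g[2])*1e3
m=(np.hypot(U,V)<26)&(z<-131)&(z>-143); print('scene',m.sum(),'U',np.percentile(U[m],[3,97]),'V',np.percentile(V[m],[3,97]), cv2.minAreaRect(np.c_[U[m],V[m]].astype(np.float32)))
E
python3 hov.py w5.png
```

```text
t 11.70 p [ 0.5668 -0.0126  0.2165] jaw 2.3219 q [-0.08  0.    1.48 -0.    1.66 -2.4 ] F [-0.49 -1.25 -1.09] M [ 0.105  0.043 -0.016] w 0.0160
slot rel TCP: along -0.7 perp -0.7
88
211 305 U 8.1 V -8.5 z -139.7
212 303 U 10.4 V -8.3 z -141.8
211 306 U 7.6 V -7.9 z -140.0
210 307 U 7.0 V -7.5 z -142.0
197 331 U -14.1 V -4.4 z -140.5
200 331 U -13.4 V -3.8 z -135.7
202 330 U -11.9 V -3.2 z -135.4
201 332 U -13.6 V -2.9 z -135.2
200 333 U -14.5 V -2.7 z -136.3
203 330 U -11.5 V -2.6 z -135.4
204 330 U -11.1 V -2.2 z -134.7
203 331 U -12.1 V -2.2 z -135.2
203 332 U -12.7 V -1.9 z -134.6
202 333 U -13.6 V -1.7 z -135.6
200 334 U -14.4 V -1.2 z -140.1
204 332 U -12.2 V -1.2 z -135.0
202 334 U -14.1 V -1.1 z -136.3
206 330 U -10.0 V -0.9 z -135.0
206 331 U -10.7 V -0.4 z -134.9
204 334 U -13.4 V -0.3 z -134.6
205 332 U -11.5 V -0.3 z -136.0
205 333 U -12.3 V -0.1 z -134.8
208 330 U -9.1 V 0.3 z -134.7
205 334 U -12.9 V 0.4 z -134.8
208 331 U -9.6 V 0.9 z -135.1
207 332 U -10.4 V 1.2 z -136.6
209 331 U -9.2 V 1.4 z -134.7
207 333 U -11.0 V 1.6 z -136.6
210 330 U -8.0 V 1.7 z -135.5
206 333 U -10.9 V 2.0 z -139.9
210 331 U -8.6 V 2.2 z -135.5
210 332 U -9.3 V 2.5 z -134.9
210 333 U -9.9 V 2.8 z -134.4
209 334 U -10.7 V 3.1 z -135.7
207 334 U -10.8 V 3.4 z -140.7
212 332 U -8.2 V 3.9 z -135.2
211 334 U -9.9 V 4.1 z -135.1
210 335 U -10.7 V 4.4 z -136.3
212 333 U -8.7 V 4.5 z -135.7
208 335 U -10.7 V 4.8 z -141.8
212 336 U -10.5 V 5.7 z -135.1
213 336 U -10.3 V 6.0 z -133.9
211 336 U -10.3 V 6.4 z -139.0
213 337 U -10.4 V 7.2 z -136.3
scene 49 U [-14.14693141  15.10855578] V [-8.53016962  6.8846127 ] ((1.0103464126586914, -0.28545570373535156), (32.99055099487305, 16.320268630981445), 3.973419189453125)
```

View pics/w5.png

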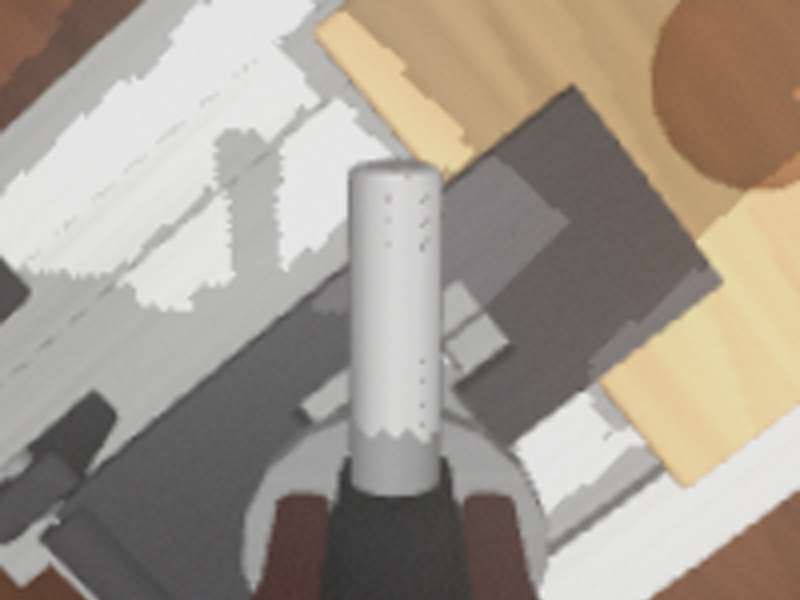

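The close crop shows the head's left part at (480,330) inside the slot's outline and parallel to it. The slot is about 1 mm off along its length and 0.4 mm off across it. I correct that and lower slowly.

Request:
move_arm(
  increments=[
    {"travel": [0,0.11,0.07],"spin": 0,"claw": 0},
    {"travel": [0,0,0],"spin": 0,"claw": 0},
    {"travel": [0.5,0,0],"spin": 0,"claw": 0},
    {"travel": [0.5,0,0],"spin": 0,"claw": 0},
    {"travel": [0.5,0,0],"spin": 0,"claw": 0},
    {"travel": [0.5,0,0],"spin": 0,"claw": 0},
    {"travel": [0.5,0,0],"spin": 0,"claw": 0},
    {"travel": [0,0,0],"spin": 0,"claw": 0},
  ],
)

```text
time_s: 12.6
tcp_pos: [0.5646, -0.0127, 0.1883]
tcp_rot: [[-0.002, -0.731, -0.683], [0.0, -0.683, 0.731], [-1.0, 0.001, 0.001]]
force: [0.1, -0.3, -2.4]
gripper_width: 0.0155
```

```bash
python3 -c "
from h import *
st()"
```

```text
t 12.60 p [ 0.5646 -0.0127  0.1883] jaw 2.3220 q [-0.08  0.01  1.52  0.    1.62 -2.4 ] F [ 0.1  -0.31 -2.37] M [ 0.085  0.049 -0.017] w 0.0155
```

Request:
move_arm(
  increments=[
    {"travel": [0.5,0,0],"spin": 0,"claw": 0},
    {"travel": [0.5,0,0],"spin": 0,"claw": 0},
    {"travel": [0.4,0,0],"spin": 0,"claw": 0},
    {"travel": [0.4,0,0],"spin": 0,"claw": 0},
    {"travel": [0.4,0,0],"spin": 0,"claw": 0},
    {"travel": [0.4,0,0],"spin": 0,"claw": 0},
    {"travel": [0.4,0,0],"spin": 0,"claw": 0},
    {"travel": [0,0,0],"spin": 0,"claw": 0},
  ],
)

```text
time_s: 13.4
tcp_pos: [0.5647, -0.0127, 0.1587]
tcp_rot: [[-0.001, -0.731, -0.683], [0.0, -0.683, 0.731], [-1.0, 0.001, 0.001]]
force: [-0.7, 0.1, -2.5]
gripper_width: 0.0153
```

```bash
python3 -c "
from h import *
st()"
```

```text
t 13.40 p [ 0.5647 -0.0127  0.1587] jaw 2.3220 q [-0.08  0.02  1.56  0.    1.56 -2.4 ] F [-0.74  0.06 -2.46] M [ 0.05   0.053 -0.038] w 0.0153
```

Request:
move_arm(
  increments=[
    {"travel": [0.3,0,0],"spin": 0,"claw": 0},
    {"travel": [0.2,0,0],"spin": 0,"claw": 0},
    {"travel": [0.2,0,0],"spin": 0,"claw": 0},
    {"travel": [0.1,0,0],"spin": 0,"claw": 0},
    {"travel": [0,0,0],"spin": 0,"claw": 0},
    {"travel": [0,0,0],"spin": 0,"claw": 0},
    {"travel": [0,0,0],"spin": 0,"claw": 0},
    {"travel": [0,0,0],"spin": 0,"claw": 0},
  ],
)

```text
time_s: 14.2
tcp_pos: [0.5651, -0.0127, 0.1518]
tcp_rot: [[0.0, -0.731, -0.683], [-0.0, -0.683, 0.731], [-1.0, -0.0, -0.0]]
force: [0.1, -0.8, -1.6]
gripper_width: 0.0156
```

```bash
python3 -c "
from h import *
st()"
```

```text
t 14.20 p [ 0.5651 -0.0127  0.1518] jaw 2.3220 q [-0.08  0.02  1.57 -0.    1.55 -2.4 ] F [ 0.11 -0.82 -1.55] M [ 0.079  0.012 -0.003] w 0.0156
```

Request:
move_arm(
  increments=[
    {"travel": [0.1,0,0],"spin": 0,"claw": 0},
    {"travel": [0.1,0,0],"spin": 0,"claw": 0},
    {"travel": [0,0,0],"spin": 0,"claw": 0},
    {"travel": [0,0,0],"spin": 0,"claw": 0},
    {"travel": [0,0,0],"spin": 0.1,"claw": 0},
    {"travel": [0,0,0],"spin": 0.1,"claw": 0},
    {"travel": [0,0,0],"spin": 0.1,"claw": 0},
    {"travel": [0,0,0],"spin": 0.1,"claw": 0},
  ],
)

```text
time_s: 15.0
tcp_pos: [0.565, -0.0127, 0.1497]
tcp_rot: [[0.0, -0.94, -0.34], [-0.0, -0.34, 0.94], [-1.0, -0.0, -0.0]]
force: [0.7, 0.4, -2.9]
gripper_width: 0.0155
```

```bash
python3 -c "
from h import *
st()"
```

```text
t 15.00 p [ 0.565  -0.0127  0.1497] jaw 1.9179 q [-0.08  0.02  1.57 -0.    1.55 -2.  ] F [ 0.69  0.4  -2.88] M [ 0.054 -0.005 -0.02 ] w 0.0155
```

Request:
move_arm(
  increments=[
    {"travel": [0,0,0],"spin": 0.14,"claw": 0},
    {"travel": [0,0,0],"spin": 0.14,"claw": 0},
    {"travel": [0,0,0],"spin": 0.14,"claw": 0},
    {"travel": [0,0,0],"spin": 0.14,"claw": 0},
    {"travel": [0,0,0],"spin": 0.14,"claw": 0},
    {"travel": [0,0,0],"spin": 0.14,"claw": 0},
    {"travel": [0,0,0],"spin": 0.14,"claw": 0},
    {"travel": [0,0,0],"spin": 0.05,"claw": 0},
  ],
)

```text
time_s: 15.8
tcp_pos: [0.565, -0.0127, 0.1497]
tcp_rot: [[0.0, -0.775, 0.631], [0.0, 0.631, 0.775], [-1.0, -0.0, 0.0]]
force: [0.3, -0.2, -2.2]
gripper_width: 0.0158
```

```bash
python3 -c "
from h import *
st()"
```

```text
t 15.80 p [ 0.565  -0.0127  0.1497] jaw 0.8874 q [-0.08  0.02  1.57  0.    1.55 -0.97] F [ 0.26 -0.21 -2.21] M [-0.03   0.014  0.045] w 0.0158
```

Request:
move_arm(
  increments=[
    {"travel": [0,0,0],"spin": 0.1,"claw": 0},
    {"travel": [0,0,0],"spin": 0.1,"claw": 0},
    {"travel": [0,0,0],"spin": 0.1,"claw": 0},
    {"travel": [0,0,0],"spin": 0.1,"claw": 0},
    {"travel": [0,0,0],"spin": 0.1,"claw": 0},
    {"travel": [0,0,0],"spin": 0.1,"claw": 0},
    {"travel": [0,0,0],"spin": 0.05,"claw": 0},
    {"travel": [0,0,0],"spin": 0.05,"claw": 0},
  ],
)

```text
time_s: 16.6
tcp_pos: [0.5647, -0.0129, 0.1489]
tcp_rot: [[-0.001, -0.189, 0.982], [-0.0, 0.982, 0.189], [-1.0, -0.0, -0.001]]
force: [0.8, -1.3, -4.5]
gripper_width: 0.0159
```

```bash
python3 -c "
from h import *
st()"
```

```text
t 16.60 p [ 0.5647 -0.0129  0.1489] jaw 0.1898 q [-0.08  0.02  1.57 -0.    1.55 -0.27] F [ 0.79 -1.29 -4.52] M [-0.294  0.022  0.046] w 0.0159
```

Request:
move_arm(
  increments=[
    {"travel": [0,0,0],"spin": 0,"claw": 0.4},
    {"travel": [0,0,0],"spin": 0,"claw": 0.4},
    {"travel": [0,0,0],"spin": 0,"claw": 0.4},
    {"travel": [0,0,0],"spin": 0,"claw": 0.4},
    {"travel": [0,0,0],"spin": 0,"claw": 0.4},
    {"travel": [0,0,0],"spin": 0,"claw": 0.4},
    {"travel": [0,0,0],"spin": 0,"claw": 0.4},
    {"travel": [0,0,0],"spin": 0,"claw": 0.4},
  ],
)

```text
time_s: 17.4
tcp_pos: [0.565, -0.0127, 0.1496]
tcp_rot: [[-0.0, -0.191, 0.982], [-0.0, 0.982, 0.191], [-1.0, -0.0, -0.0]]
force: [0.1, -0.3, -0.0]
gripper_width: 0.0348
```

```bash
cat > chk.py <<'E'
import sys
from h import *
s=st(); F=[];M=[]
ims=[look('wrist') for _ in range(4)]
for _ in range(0): pass
p,im,d=ims[-1]; d=np.median([i[2] for i in ims],0); W=pts(p,d,True); c=s['tcp_pos'][:2]
y=s['tcp_rot'][:2,1]; zz=s['tcp_rot'][:2,2]; L=W[...,:2]-c; A=L@y*1e3; B=L@zz*1e3; Z=W[...,2]*1e3
for nm,m in(('barcam',(abs(B)<1.5)&(A>24)&(A<52)),('bolt end',(np.hypot(A,B)<4)),('block',(A>6)&(A<16)&(abs(B)<5)),('flange',(np.hypot(A,B)<22)&(np.hypot(A,B)>14)&(abs(B)>11)),('strap',(abs(Z-61)<4)&(np.hypot(A,B)<70)&(np.hypot(A,B)>28)&(abs(B)>11)&(abs(B)<40))):
    z=Z[m]; z=z[np.isfinite(z)]; print(nm,len(z),np.percentile(z,[10,50,90]).round(1) if len(z) else '')
m=(abs(Z-Z[(abs(B)<1.5)&(A>24)&(A<52)].max())<5)&(A>20)&(A<75)&(abs(B)<25); q=np.c_[A,B][m.ravel()] if 0 else np.stack([A[m],B[m]],1); f=np.polyfit(q[:,0],q[:,1],1); print('bar in tool: slope %.3f off %.2f, end %.1f'%(*f,np.nanmax(A[m])))
if len(sys.argv)>1: cv2.imwrite('pics/'+sys.argv[1],cv2.resize(im[110:290,210:430],(733,600),interpolation=2)[:,:,::-1])
E
python3 chk.py w6.png
```

```text
t 17.40 p [ 0.565  -0.0127  0.1496] jaw 0.1920 q [-0.08  0.02  1.57 -0.    1.55 -0.27] F [ 0.11 -0.3  -0.04] M [-0.116  0.01  -0.085] w 0.0348
barcam 571 [ 84.5  85.3 167.5]
bolt end 223 [ 94.5 101.1 101.6]
block 360 [90.5 91.  91.4]
flange 3604 [ 66.9 104.6 155.1]
strap 3094 [60.5 61.1 61.5]
bar in tool: slope -0.595 off 16.56, end 33.8
```

View pics/w6.png

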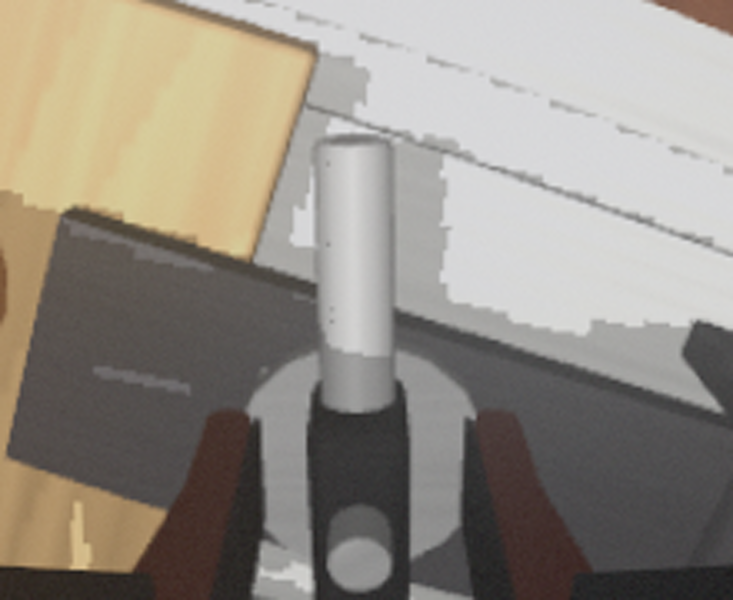

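The block top is at 91 mm, so the flange rests on the strap, and the bolt end stands higher above the block than before. The head therefore reached its stop and the nut has begun to run down. I regrip and go on turning, averaging the moment at each stop.

Request:
move_arm(
  increments=[
    {"travel": [0,0,0],"spin": 0,"claw": 0},
    {"travel": [0,0,0],"spin": 0,"claw": 0},
    {"travel": [0,0,0],"spin": 0,"claw": 0},
    {"travel": [0,0,0],"spin": 0,"claw": 0},
    {"travel": [0,0,0],"spin": 0,"claw": 0},
    {"travel": [0,0,0],"spin": 0.1,"claw": 0},
    {"travel": [0,0,0],"spin": 0.1,"claw": 0},
    {"travel": [0,0,0],"spin": 0.1,"claw": 0},
  ],
  force=25,
)

```text
time_s: 18.4
tcp_pos: [0.565, -0.0128, 0.1496]
tcp_rot: [[-0.0, 0.112, 0.994], [-0.0, 0.994, -0.112], [-1.0, -0.0, -0.0]]
force: [0.6, 0.0, 0.3]
gripper_width: 0.0159
```

```bash
cat > feel.py <<'E'
from h import *
R=[]
for i in range(6):
    env.get_image('top'); s=env.observe(); R.append(np.r_[s['force'],s['moment']])
R=np.array(R); st(); print('mean F',R[:,:3].mean(0).round(2),'M',R[:,3:].mean(0).round(3),'sd',R.std(0).round(2))
E
python3 feel.py; python3 - <<'E'
import numpy as np
W=np.load('w1.npy'); L=W[...,:2]-[.5015,.3009]; j=2.734; z=np.array([np.cos(j),np.sin(j)]); y=np.array([-z[1],z[0]])
A=L@y*1e3;B=L@z*1e3
for s in(1,-1):
    m=(s*A>6)&(s*A<16)&(abs(B)<5); print('block',m.sum(),np.percentile(W[...,2][m],[10,50,90]))
m=np.hypot(A,B)<4; print('end',m.sum(),np.percentile(W[...,2][m],[10,50,90]))
E
```

```text
t 18.70 p [ 0.565  -0.0128  0.1496] jaw -0.1062 q [-0.08  0.02  1.57 -0.    1.55  0.02] F [-0.22 -0.16  0.94] M [-0.218  0.066  0.036] w 0.0159
mean F [-0.42 -0.48  0.11] M [-0.17   0.07   0.003] sd [0.44 0.34 0.52 0.04 0.04 0.04]
block 154 [0.0931938  0.09413474 0.09504775]
block 96 [0.09333619 0.09426908 0.0950545 ]
end 76 [0.10233667 0.10329107 0.10399883]
```

Request:
move_arm(
  increments=[
    {"travel": [0,0,0],"spin": 0.05,"claw": 0},
    {"travel": [0,0,0],"spin": 0.05,"claw": 0},
    {"travel": [0,0,0],"spin": 0.05,"claw": 0},
    {"travel": [0,0,0],"spin": 0.05,"claw": 0},
    {"travel": [0,0,0],"spin": 0.05,"claw": 0},
    {"travel": [0,0,0],"spin": 0.05,"claw": 0},
    {"travel": [0,0,0],"spin": 0.05,"claw": 0},
    {"travel": [0,0,0],"spin": 0.05,"claw": 0},
  ],
)

```text
time_s: 19.5
tcp_pos: [0.565, -0.0127, 0.1495]
tcp_rot: [[-0.0, 0.487, 0.874], [-0.0, 0.874, -0.487], [-1.0, -0.0, -0.0]]
force: [-0.5, -1.4, 0.1]
gripper_width: 0.016
```

```bash
python3 feel.py
```

```text
t 19.80 p [ 0.565  -0.0128  0.1496] jaw -0.5067 q [-0.08  0.02  1.57 -0.    1.55  0.42] F [-0.51 -1.47 -0.09] M [-0.281  0.017  0.092] w 0.0158
mean F [-0.22 -0.92 -0.61] M [-0.236  0.025  0.025] sd [0.45 0.3  0.4  0.03 0.03 0.04]
```

Request:
move_arm(
  increments=[
    {"travel": [0,0,0],"spin": 0.03,"claw": 0},
    {"travel": [0,0,0],"spin": 0.03,"claw": 0},
    {"travel": [0,0,0],"spin": 0.03,"claw": 0},
    {"travel": [0,0,0],"spin": 0.03,"claw": 0},
    {"travel": [0,0,0],"spin": 0.03,"claw": 0},
    {"travel": [0,0,0],"spin": 0.03,"claw": 0},
    {"travel": [0,0,0],"spin": 0.03,"claw": 0},
    {"travel": [0,0,0],"spin": 0.03,"claw": 0},
  ],
)

```text
time_s: 20.6
tcp_pos: [0.565, -0.0128, 0.1495]
tcp_rot: [[-0.0, 0.68, 0.733], [-0.0, 0.733, -0.68], [-1.0, -0.0, -0.0]]
force: [-1.0, -1.0, -0.7]
gripper_width: 0.016
```

```bash
python3 feel.py
```

```text
t 20.90 p [ 0.565  -0.0128  0.1495] jaw -0.7472 q [-0.08  0.02  1.57 -0.    1.55  0.66] F [-0.14 -1.21 -0.72] M [-0.296  0.025  0.008] w 0.0156
mean F [-0.32 -0.84 -0.8 ] M [-0.278  0.033  0.039] sd [0.41 0.22 0.54 0.02 0.03 0.03]
```

Request:
move_arm(
  increments=[
    {"travel": [0,0,0],"spin": 0.03,"claw": 0},
    {"travel": [0,0,0],"spin": 0.03,"claw": 0},
    {"travel": [0,0,0],"spin": 0.03,"claw": 0},
    {"travel": [0,0,0],"spin": 0.03,"claw": 0},
    {"travel": [0,0,0],"spin": 0.03,"claw": 0},
    {"travel": [0,0,0],"spin": 0.03,"claw": 0},
    {"travel": [0,0,0],"spin": 0.03,"claw": 0},
    {"travel": [0,0,0],"spin": 0.03,"claw": 0},
  ],
)

```text
time_s: 21.7
tcp_pos: [0.5649, -0.0128, 0.1495]
tcp_rot: [[-0.0, 0.835, 0.55], [-0.0, 0.55, -0.835], [-1.0, -0.0, 0.0]]
force: [-0.0, -1.3, -0.5]
gripper_width: 0.0162
```

```bash
python3 feel.py
```

```text
t 22.00 p [ 0.5649 -0.0128  0.1495] jaw -0.9873 q [-0.08  0.02  1.57 -0.    1.55  0.9 ] F [ 0.24 -1.   -0.27] M [-0.407  0.116  0.104] w 0.0159
mean F [-0.08 -1.49 -1.2 ] M [-0.345  0.075  0.055] sd [0.58 0.37 0.52 0.03 0.04 0.05]
```

Request:
move_arm(
  increments=[
    {"travel": [0,0,0],"spin": 0.03,"claw": 0},
    {"travel": [0,0,0],"spin": 0.03,"claw": 0},
    {"travel": [0,0,0],"spin": 0.03,"claw": 0},
    {"travel": [0,0,0],"spin": 0.03,"claw": 0},
    {"travel": [0,0,0],"spin": 0.03,"claw": 0},
    {"travel": [0,0,0],"spin": 0.03,"claw": 0},
    {"travel": [0,0,0],"spin": 0.03,"claw": 0},
    {"travel": [0,0,0],"spin": 0.03,"claw": 0},
  ],
)

```text
time_s: 22.8
tcp_pos: [0.5649, -0.0128, 0.1495]
tcp_rot: [[-0.0, 0.942, 0.336], [-0.0, 0.336, -0.942], [-1.0, -0.0, 0.0]]
force: [-0.3, -1.3, -0.5]
gripper_width: 0.0159
```

```bash
python3 feel.py
```

```text
t 23.10 p [ 0.5649 -0.0128  0.1495] jaw -1.2274 q [-0.08  0.02  1.57 -0.    1.55  1.14] F [-0.57 -2.05 -1.8 ] M [-0.383  0.123  0.007] w 0.0159
mean F [-0.14 -1.9  -1.42] M [-0.397  0.094  0.046] sd [0.31 0.29 0.59 0.03 0.02 0.03]
```

```bash
python3 chk.py w7.png
```

```text
t 23.10 p [ 0.5649 -0.0128  0.1495] jaw -1.2274 q [-0.08  0.02  1.57 -0.    1.55  1.14] F [-0.57 -2.05 -1.8 ] M [-0.383  0.123  0.007] w 0.0159
barcam 853 [ 84.5 165.9 187.1]
bolt end 154 [103.2 103.5 104. ]
block 398 [90.5 91.  93.8]
flange 1790 [ 66.9  99.3 120.8]
strap 4575 [60.6 61.1 61.5]
bar in tool: slope -1.524 off 37.41, end 26.0
```

Request:
move_arm(
  increments=[
    {"travel": [0,0,0],"spin": 0.02,"claw": 0},
    {"travel": [0,0,0],"spin": 0.02,"claw": 0},
    {"travel": [0,0,0],"spin": 0.02,"claw": 0},
    {"travel": [0,0,0],"spin": 0.02,"claw": 0},
    {"travel": [0,0,0],"spin": 0.03,"claw": 0},
    {"travel": [0,0,0],"spin": 0.03,"claw": 0},
    {"travel": [0,0,0],"spin": 0.03,"claw": 0},
    {"travel": [0,0,0],"spin": 0.03,"claw": 0},
  ],
)

```text
time_s: 24.1
tcp_pos: [0.5649, -0.0127, 0.1495]
tcp_rot: [[-0.0, 0.99, 0.14], [-0.0, 0.14, -0.99], [-1.0, -0.0, -0.0]]
force: [-1.2, -2.5, -3.2]
gripper_width: 0.016
```

```bash
python3 feel.py
```

```text
t 24.40 p [ 0.5649 -0.0128  0.1496] jaw -1.4278 q [-0.08  0.02  1.57 -0.    1.55  1.34] F [ 0.32 -2.22 -3.48] M [-0.543  0.182  0.01 ] w 0.0160
mean F [-0.6  -2.49 -2.58] M [-0.506  0.174  0.062] sd [0.55 0.44 0.44 0.03 0.02 0.03]
```

Request:
move_arm(
  increments=[
    {"travel": [0,0,0],"spin": 0,"claw": 0.3},
    {"travel": [0,0,0],"spin": 0,"claw": 0.3},
    {"travel": [0,0,0],"spin": 0,"claw": 0.3},
    {"travel": [0,0,0],"spin": 0,"claw": 0.3},
    {"travel": [0,0,0],"spin": 0,"claw": 0.3},
    {"travel": [0,0,0],"spin": 0,"claw": 0.3},
    {"travel": [0,0,0],"spin": 0,"claw": 0.3},
    {"travel": [0,0,0],"spin": 0,"claw": 0.3},
  ],
)

```text
time_s: 25.2
tcp_pos: [0.565, -0.0127, 0.1496]
tcp_rot: [[-0.0, 0.99, 0.142], [0.0, 0.142, -0.99], [-1.0, -0.0, -0.0]]
force: [0.7, -0.2, 0.9]
gripper_width: 0.0261
```

```bash
python3 feel.py; python3 chk.py w8.png
```

```text
t 25.50 p [ 0.565  -0.0127  0.1496] jaw -1.4280 q [-0.08  0.02  1.57  0.    1.55  1.35] F [ 0.27  0.22 -0.4 ] M [0.045 0.136 0.024] w 0.0262
mean F [ 0.15 -0.    0.02] M [-0.005  0.161  0.005] sd [0.58 0.27 0.35 0.04 0.03 0.02]
t 25.50 p [ 0.565  -0.0127  0.1496] jaw -1.4280 q [-0.08  0.02  1.57  0.    1.55  1.35] F [ 0.27  0.22 -0.4 ] M [0.045 0.136 0.024] w 0.0262
barcam 856 [ 84.5 166.1 187.3]
bolt end 155 [103.6 103.9 104.3]
block 388 [90.5 91.  96.1]
flange 3248 [ 67.1 118.5 156.7]
strap 4363 [60.6 61.  61.5]
bar in tool: slope 0.590 off -14.58, end 25.8
```

Request:
move_arm(
  increments=[
    {"travel": [0,0,0],"spin": 0,"claw": 0},
    {"travel": [0,0,0],"spin": 0,"claw": 0},
    {"travel": [0,0,0],"spin": 0,"claw": 0},
    {"travel": [0,0,0],"spin": 0,"claw": 0},
    {"travel": [0,0,0],"spin": 0.05,"claw": 0},
    {"travel": [0,0,0],"spin": 0.05,"claw": 0},
    {"travel": [0,0,0],"spin": 0.05,"claw": 0},
    {"travel": [0,0,0],"spin": 0.05,"claw": 0},
  ],
)

```text
time_s: 26.5
tcp_pos: [0.5649, -0.0129, 0.1495]
tcp_rot: [[-0.0, 0.998, -0.059], [-0.0, -0.059, -0.998], [-1.0, -0.0, 0.0]]
force: [-1.1, -1.4, -0.3]
gripper_width: 0.0158
```

```bash
python3 feel.py
```

```text
t 26.80 p [ 0.5649 -0.0129  0.1495] jaw -1.6274 q [-0.08  0.02  1.57 -0.    1.55  1.54] F [-0.13 -1.82  0.68] M [-0.242  0.113 -0.093] w 0.0154
mean F [-0.08 -1.12 -0.43] M [-0.212  0.112 -0.072] sd [0.28 0.7  0.55 0.05 0.03 0.06]
```

Request:
move_arm(
  increments=[
    {"travel": [0,0,0],"spin": 0.03,"claw": 0},
    {"travel": [0,0,0],"spin": 0.03,"claw": 0},
    {"travel": [0,0,0],"spin": 0.03,"claw": 0},
    {"travel": [0,0,0],"spin": 0.03,"claw": 0},
    {"travel": [0,0,0],"spin": 0.03,"claw": 0},
    {"travel": [0,0,0],"spin": 0.03,"claw": 0},
    {"travel": [0,0,0],"spin": 0.03,"claw": 0},
    {"travel": [0,0,0],"spin": 0.03,"claw": 0},
  ],
)

```text
time_s: 27.6
tcp_pos: [0.5649, -0.0129, 0.1493]
tcp_rot: [[-0.001, 0.956, -0.293], [-0.0, -0.293, -0.956], [-1.0, -0.0, 0.001]]
force: [-0.4, -2.3, -0.9]
gripper_width: 0.0157
```

```bash
python3 feel.py
```

```text
t 27.90 p [ 0.5649 -0.0129  0.1493] jaw -1.8673 q [-0.08  0.02  1.57 -0.    1.55  1.78] F [-0.84 -2.49 -2.72] M [-0.354 -0.019  0.158] w 0.0160
mean F [-0.76 -2.03 -2.32] M [-0.355  0.02   0.138] sd [0.47 0.41 0.42 0.01 0.02 0.05]
```

The moment has risen to about 0.14 N m, so the head is on the lips. I open the fingers to straddle the bar and slide out along it to 48 mm.

Request:
move_arm(
  increments=[
    {"travel": [0,0,0],"spin": 0,"claw": 0.28},
    {"travel": [0,0,0],"spin": 0,"claw": 0.28},
    {"travel": [0,0,0],"spin": 0,"claw": 0.28},
    {"travel": [0,0,0],"spin": 0,"claw": 0.28},
    {"travel": [0,-1.2,0],"spin": 0,"claw": 0.28},
    {"travel": [0,-1.2,0],"spin": 0,"claw": 0.28},
    {"travel": [0,-1.2,0],"spin": 0,"claw": 0.28},
    {"travel": [0,-1.2,0],"spin": 0,"claw": 0.28},
  ],
)

```text
time_s: 28.7
tcp_pos: [0.5187, 0.0016, 0.1497]
tcp_rot: [[0.0, 0.956, -0.293], [0.0, -0.293, -0.956], [-1.0, 0.0, -0.0]]
force: [-0.5, 0.2, -0.4]
gripper_width: 0.0245
```

```bash
python3 feel.py
```

```text
t 29.00 p [0.5195 0.0012 0.1498] jaw -1.8681 q [-0.06 -0.1   1.69  0.    1.55  1.8 ] F [ 0.24  0.78 -0.17] M [0.032 0.213 0.067] w 0.0245
mean F [0.62 0.17 0.2 ] M [0.006 0.129 0.006] sd [0.49 0.58 0.61 0.02 0.05 0.03]
```

Request:
move_arm(
  increments=[
    {"travel": [0,0,-0.2],"spin": 0,"claw": 0.28},
    {"travel": [0,0,-0.2],"spin": 0,"claw": 0.28},
    {"travel": [0,0,-0.1],"spin": 0,"claw": 0.28},
    {"travel": [0,0,-0.1],"spin": 0,"claw": 0.28},
    {"travel": [0,0,-0.05],"spin": 0.01,"claw": 0.28},
    {"travel": [0,0,-0.05],"spin": 0.01,"claw": 0.28},
    {"travel": [0,0,-0.05],"spin": 0.01,"claw": 0.28},
    {"travel": [0,0,-0.05],"spin": 0.01,"claw": 0.28},
  ],
)

```text
time_s: 29.8
tcp_pos: [0.5215, 0.0084, 0.1495]
tcp_rot: [[0.0, 0.943, -0.332], [-0.001, -0.332, -0.943], [-1.0, 0.0, 0.001]]
force: [0.4, -5.0, -0.1]
gripper_width: 0.0247
```

```bash
python3 -c "
from h import *
s=st(); print(s['force']@s['tcp_rot'])"
```

```text
t 29.80 p [0.5215 0.0084 0.1495] jaw -1.9094 q [-0.05 -0.1   1.69 -0.    1.55  1.86] F [ 0.37 -5.01 -0.09] M [-0.874  0.106  0.078] w 0.0247
[0.09062793 2.01485106 4.59728908]
```

Request:
move_arm(
  increments=[
    {"travel": [0,0,-0.03],"spin": 0.006,"claw": 0.28},
    {"travel": [0,0,-0.03],"spin": 0.006,"claw": 0.28},
    {"travel": [0,0,-0.03],"spin": 0.006,"claw": 0.28},
    {"travel": [0,0,-0.03],"spin": 0.006,"claw": 0.28},
    {"travel": [0,0,-0.03],"spin": 0.006,"claw": 0.28},
    {"travel": [0,0,-0.03],"spin": 0.006,"claw": 0.28},
    {"travel": [0,0,-0.03],"spin": 0.006,"claw": 0.28},
    {"travel": [0,0,-0.03],"spin": 0.006,"claw": 0.28},
  ],
)

```text
time_s: 30.6
tcp_pos: [0.5224, 0.0105, 0.1494]
tcp_rot: [[0.0, 0.926, -0.377], [-0.001, -0.377, -0.926], [-1.0, 0.001, 0.001]]
force: [1.4, -6.0, -1.4]
gripper_width: 0.0245
```

```bash
cat > fz.py <<'E'
from h import *
s=st(); r=s['force']@s['tcp_rot']; c=np.array([.565,-.0127])-s['tcp_pos'][:2]; y=s['tcp_rot'][:2,1]; z=s['tcp_rot'][:2,2]
print('tool F',r.round(2),'radius %.1f mm, pad offset %.2f'%(c@y*1e3,(c@z)*1e3))
E
python3 fz.py
```

```text
t 30.60 p [0.5224 0.0105 0.1494] jaw -1.9573 q [-0.04 -0.09  1.69 -0.    1.55  1.91] F [ 1.39 -6.04 -1.38] M [-1.032 -0.082  0.038] w 0.0245
tool F [1.39 3.56 5.07] radius 48.2 mm, pad offset 5.47
```

Request:
move_arm(
  increments=[
    {"travel": [0,0,-0.04],"spin": 0.008,"claw": 0.28},
    {"travel": [0,0,-0.04],"spin": 0.008,"claw": 0.28},
    {"travel": [0,0,-0.04],"spin": 0.008,"claw": 0.28},
    {"travel": [0,0,-0.04],"spin": 0.008,"claw": 0.28},
    {"travel": [0,0,-0.04],"spin": 0.008,"claw": 0.28},
    {"travel": [0,0,-0.04],"spin": 0.008,"claw": 0.28},
    {"travel": [0,0,-0.04],"spin": 0.008,"claw": 0.28},
    {"travel": [0,0,-0.04],"spin": 0.008,"claw": 0.28},
  ],
)

```text
time_s: 31.4
tcp_pos: [0.5237, 0.0133, 0.1494]
tcp_rot: [[0.0, 0.9, -0.436], [-0.002, -0.436, -0.9], [-1.0, 0.001, 0.001]]
force: [1.5, -6.6, -1.8]
gripper_width: 0.0245
```

```bash
python3 fz.py; python3 chk.py w9.png
```

```text
t 31.40 p [0.5237 0.0133 0.1494] jaw -2.0214 q [-0.04 -0.09  1.68 -0.    1.55  1.98] F [ 1.47 -6.62 -1.84] M [-1.079 -0.067  0.089] w 0.0245
tool F [1.85 4.21 5.32] radius 48.5 mm, pad offset 5.43
t 31.40 p [0.5237 0.0133 0.1494] jaw -2.0214 q [-0.04 -0.09  1.68 -0.    1.55  1.98] F [ 1.47 -6.62 -1.84] M [-1.079 -0.067  0.089] w 0.0245
barcam 797 [ 89.6 166.  186.9]
bolt end 132 [59.9 79.5 82.8]
block 267 [60.1 81.  83.5]
flange 3242 [ 49.3 114.9 155.1]
strap 2796 [59.8 60.3 60.8]
bar in tool: slope 0.320 off -7.63, end 25.7
```

View pics/w9.png

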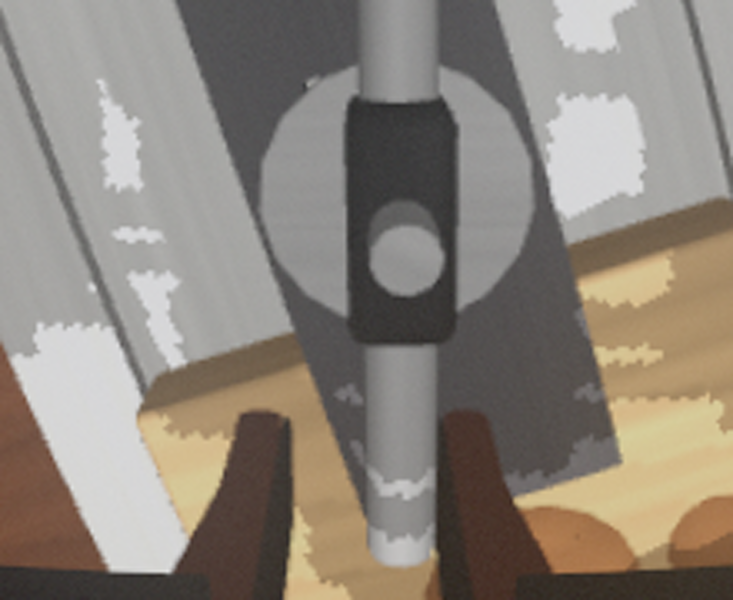

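The crop shows the right pad on the bar at (440,480), the bar still upright in the picture and so turning with the hand, and the panel in place. The push is about 5 to 6.5 N, so I go on slowly.

Request:
move_arm(
  increments=[
    {"travel": [0,0,-0.05],"spin": 0.01,"claw": 0.28},
    {"travel": [0,0,-0.05],"spin": 0.01,"claw": 0.28},
    {"travel": [0,0,-0.05],"spin": 0.01,"claw": 0.28},
    {"travel": [0,0,-0.05],"spin": 0.01,"claw": 0.28},
    {"travel": [0,0,-0.05],"spin": 0.01,"claw": 0.28},
    {"travel": [0,0,-0.05],"spin": 0.01,"claw": 0.28},
    {"travel": [0,0,-0.05],"spin": 0.01,"claw": 0.28},
    {"travel": [0,0,-0.05],"spin": 0.01,"claw": 0.28},
  ],
)

```text
time_s: 32.4
tcp_pos: [0.5255, 0.0167, 0.1495]
tcp_rot: [[-0.0, 0.862, -0.506], [-0.002, -0.506, -0.862], [-1.0, 0.001, 0.002]]
force: [1.7, -6.4, -0.9]
gripper_width: 0.0249
```

```bash
python3 fz.py
```

```text
t 32.40 p [0.5255 0.0167 0.1495] jaw -2.1016 q [-0.03 -0.08  1.68 -0.    1.55  2.07] F [ 1.7  -6.36 -0.9 ] M [-1.197 -0.045  0.082] w 0.0249
tool F [0.91 4.69 4.62] radius 49.0 mm, pad offset 5.35
```

Request:
move_arm(
  increments=[
    {"travel": [0,0,0.2],"spin": 0,"claw": 0.28},
    {"travel": [0,0.1,0.1],"spin": 0,"claw": 0.28},
    {"travel": [0,0,0],"spin": 0,"claw": 0.28},
    {"travel": [0,0,0],"spin": 0,"claw": 0.28},
    {"travel": [0,0,0],"spin": 0,"claw": 0.28},
    {"travel": [0,0,0],"spin": 0,"claw": 0.28},
    {"travel": [0,0,0],"spin": 0,"claw": 0.28},
    {"travel": [0,0,0],"spin": 0,"claw": 0.28},
  ],
)

```text
time_s: 33.2
tcp_pos: [0.5248, 0.0147, 0.1496]
tcp_rot: [[-0.0, 0.863, -0.505], [0.0, -0.505, -0.863], [-1.0, -0.0, -0.0]]
force: [-0.6, -0.3, 0.3]
gripper_width: 0.0247
```

```bash
cat > strapz.py <<'E'
from h import *
import sys
c0=np.array([.566,-.0131]); a=-.131; dd=np.array([np.cos(a),np.sin(a)]); n=np.array([-dd[1],dd[0]])
def rep(W):
    L=W[...,:2]-c0; U=L@dd*1e3; V=L@n*1e3; Z=W[...,2]*1e3
    def g(m,lo,hi):
        z=Z[m]; z=z[(z>lo)&(z<hi)]; return '%d:%.2f'%(len(z),np.median(z)) if len(z)>5 else '-'
    for u in range(-65,60,10): print(u,g((abs(U-u)<5)&(abs(V)<22),57,64),end=' | ')
    print('\nplate',g((abs(V)>28)&(abs(V)<45)&(abs(U)<50),21,27),'panel',g((abs(V)>30)&(abs(V)<60)&(U<-35)&(U>-60),46,52))
if __name__=='__main__':
    rep(np.load('w4.npz')['W'])
    ims=[look('wrist') for _ in range(5)]; rep(pts(ims[0][0],np.median([i[2] for i in ims],0),True))
E
python3 feel.py; python3 fz.py; python3 strapz.py
```

```text
t 33.50 p [0.5248 0.0146 0.1496] jaw -2.1001 q [-0.04 -0.09  1.68 -0.    1.55  2.06] F [ 1.04  0.92 -0.76] M [0.011 0.177 0.029] w 0.0244
mean F [ 0.29 -0.05 -0.21] M [0.019 0.16  0.01 ] sd [0.44 0.65 0.34 0.02 0.04 0.03]
t 33.50 p [0.5248 0.0146 0.1496] jaw -2.1001 q [-0.04 -0.09  1.68 -0.    1.55  2.06] F [ 1.04  0.92 -0.76] M [0.011 0.177 0.029] w 0.0244
tool F [ 0.76  0.43 -1.32] radius 48.5 mm, pad offset 3.25
-65 163:61.06 | -55 316:61.01 | -45 259:61.01 | -35 341:61.14 | -25 382:61.11 | -15 241:61.09 | -5 231:61.13 | 5 229:61.06 | 15 217:61.23 | 25 359:61.19 | 35 369:61.17 | 45 348:61.24 | 55 344:61.13 | 
plate 1501:24.25 panel 1192:49.17
-65 195:59.81 | -55 509:59.92 | -45 627:59.99 | -35 752:60.08 | -25 624:60.20 | -15 195:60.32 | -5 7:60.45 | 5 16:60.52 | 15 316:60.56 | 25 865:60.69 | 35 966:60.74 | 45 1071:60.86 | 55 1207:60.97 | 
plate 4851:24.13 panel 2284:49.08
```

The push reached about 6.6 N. The strap has dropped about 1 mm at the foot against the earlier view, which at 20 N/mm plus the weight is roughly 21 N on the panel, inside the 6–28 N band. I stop tightening and retreat.

Request:
move_arm(
  increments=[
    {"travel": [0,0,0.3],"spin": 0,"claw": 0.28},
    {"travel": [0,0,0],"spin": 0,"claw": 0.28},
    {"travel": [-1,0,0],"spin": 0,"claw": 0.28},
    {"travel": [-2,0,0],"spin": 0,"claw": 0.28},
    {"travel": [-3,0,0],"spin": 0,"claw": 0.28},
    {"travel": [-3,0,0],"spin": 0,"claw": 0.28},
    {"travel": [-3,0,0],"spin": 0,"claw": 0.28},
    {"travel": [0,0,0],"spin": 0,"claw": 0.28},
  ],
)

```text
time_s: 34.55
tcp_pos: [0.5244, 0.012, 0.2759]
tcp_rot: [[0.009, 0.863, -0.505], [-0.0, -0.505, -0.863], [-1.0, 0.008, -0.004]]
force: [0.0, -1.1, 0.3]
gripper_width: 0.0247
```

```bash
cat > fin.py <<'E'
from h import *
from strapz import rep,c0,dd,n
st(); ims=[look('wrist') for _ in range(5)]; W=pts(ims[0][0],np.median([i[2] for i in ims],0),True); rep(W)
cv2.imwrite('pics/fin.png',ims[-1][1][:,:,::-1])
for nm,A in(('before',np.load('w4.npz')['W']),('now',W)):
    L=A[...,:2]-c0; U=L@dd*1e3; V=L@n*1e3; Z=A[...,2]*1e3; p=abs(Z-49.1)<2.5
    m=p&(abs(V)>30)&(abs(V)<62)&(abs(U)<150); e=[]
    for v in list(range(-60,-30,5))+list(range(32,62,5)):
        k=m&(abs(V-v)<2.5); e.append(np.percentile(U[k],99) if k.sum()>15 else np.nan)
    k=p&(abs(U+70)<25); print(nm,'panel hinge-side edge x',np.round(e,1),'y range',np.percentile(V[k],[.5,99.5]).round(1))
E
python3 fin.py
```

```text
t 34.55 p [0.5244 0.012  0.2759] jaw -2.0999 q [-0.04 -0.12  1.49 -0.    1.77  2.06] F [ 0.02 -1.06  0.25] M [-0.003  0.163  0.035] w 0.0247
-65 34:60.91 | -55 33:63.77 | -45 20:63.66 | -35 7:63.90 | -25 - | -15 - | -5 - | 5 - | 15 - | 25 - | 35 - | 45 - | 55 - | 
plate - panel -
before panel hinge-side edge x [ 66.7 -30.7 -30.4 -30.8 -30.  -29.5  66.  -46.6 -42.7 -38.5 -34.3 -30.9] y range [-65.2 282.6]
now panel hinge-side edge x [110.7   nan   nan   nan   nan   nan   nan   nan   nan   nan   nan   nan] y range [-326.3  288. ]
```

View pics/fin.png

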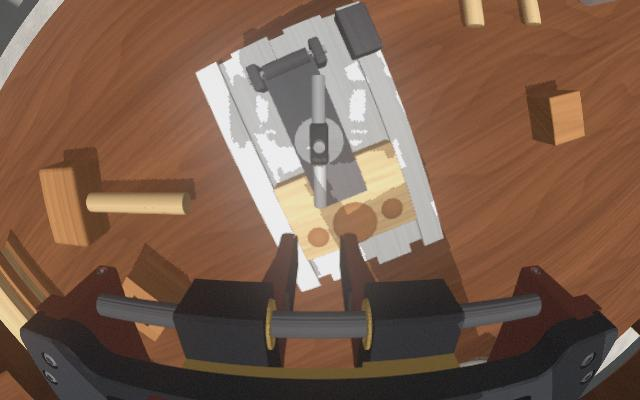

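The retreat picture shows the hand clear, the nut on the strap at (318,140) and the panel under the foot. Everything looks undisturbed. The depth check was taken while the arm was still swinging, so I repeat it settled.

```bash
python3 fin.py
```

```text
t 34.80 p [0.5229 0.012  0.2679] jaw -2.1000 q [-0.04 -0.12  1.5   0.    1.76  2.06] F [-0.75  0.93 -1.43] M [0.037 0.122 0.007] w 0.0243
-65 151:59.61 | -55 382:59.73 | -45 344:59.81 | -35 322:59.81 | -25 284:59.96 | -15 93:60.00 | -5 - | 5 7:60.12 | 15 119:60.37 | 25 317:60.45 | 35 360:60.54 | 45 378:60.63 | 55 435:60.69 | 
plate 2264:23.92 panel 1386:48.87
before panel hinge-side edge x [ 66.7 -30.7 -30.4 -30.8 -30.  -29.5  66.  -46.6 -42.7 -38.5 -34.3 -30.9] y range [-65.2 282.6]
now panel hinge-side edge x [ 92.6 -30.  -29.7 -29.6 -30.  -29.6 -29.4 -29.9 -29.9 -30.  -29.5 -30. ] y range [-326.5  280.9]
```

```bash
python3 -c "
from h import *
print(env.hand_in()); st()"
```

```text
the job is handed in; nothing more can be done
None
the job is handed in; nothing more can be done
```

The T-bolt is in the middle T-slot with its head turned across under the lips, the strap is clamped on the panel, and the job was handed in after about 35 s. `hand_in` gives no verdict.

**What I did:** I took the bolt from its holder and found the head's direction from camera views at three spins. It went down through the strap slot into the T-slot without any contact force. Holding the block, I turned it clockwise: the head stopped at about 85°, judged from how far the nut had run down the bolt. I kept turning until the moment rose to about 0.14 N m, then pushed slowly on the T-bar at 48–49 mm out and withdrew.

**Last checks:**
- **Clamping:** relative to the plate, the strap dropped 0.9–1.0 mm at the foot. At 20 N/mm plus its weight that is about 21 N on the panel, inside 6–28 N but at the top of the 8–21 N you said to expect.
- **Panel:** its edge is within about 1 mm of where it was.
- **Hand:** it was clear of everything, with about zero force.

**What did not quite agree:**
- **Push on the bar:** the total push was about 6.6 N, but only about 5 N of it was square to the bar. The rest was the pad dragging along the bar. I stopped on the measured strap drop rather than pushing to a full 7 N.
- **First check after withdrawing:** it was taken while the arm was still swinging, so I discarded it and repeated it.
- **Head under the lips:** the cameras can't see it there, so its seating is inferred from the nut's rise on the bolt, the moment and the strap drop.

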